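Set out the slide-making kit

TASK

Set out the kit for making slides: put the slide pack in the long tray, the little coverslip box in the small square tray, the timer in the large square tray and the taller of the two dropper bottles in the round tray, each the right way up and flat on the tray floor inside the rim. Do not tip the tall bottle over on the way, and leave the shorter dropper bottle and the black eyepiece standing where they are.

Things in the scene. Friction and masses are not known exactly. Their poses are not given: they have to be found in the camera images.
- pack_center (a point): slide pack: a closed oblong carton lying flat, 32 (x) by 79 (y) by 30 mm high; grasp across its 32 mm width (own x). Stands loose on the bench at the start, turned at most 0.4 rad from the world axes. The point is its centre, half-way up; z up.
- coverslips_center (a point): coverslip box: a little closed square box, 27 by 27 by 14 mm high. Stands loose on the bench at the start, turned at most 0.4 rad from the world axes. The point is its centre, half-way up; z up.
- clock_center (a point): timer: a low, nearly square bench timer lying on its back, 62 (x) by 66 (y) by 21 mm high, edges slightly rounded. Stands loose on the bench at the start, turned at most 0.4 rad from the world axes. The point is its centre, half-way up; z up.
- tall_bottle_center (a point): the taller of the two dropper bottles, 86 mm high: round body 32 mm in diameter up to 47 mm, above it a collar and a rubber bulb under 24 mm wide; grasp it by the upper half of the body so that the bulb clears the palm. To be moved. Stands loose on the bench at the start, turned at most 0.4 rad from the world axes. The point is its centre, half-way up; z up.
- short_bottle_center (a point): the shorter of the two dropper bottles, 71 mm high, body 26 mm in diameter. A bystander: leave it alone. Stands loose on the bench at the start, turned at most 0.4 rad from the world axes. The point is its centre, half-way up; z up.
- eyepiece_center (a point): spare microscope eyepiece, a stubby black round thing 36 mm in diameter and 43 mm high. A bystander: leave it alone. Stands loose on the bench at the start, turned at most 0.4 rad from the world axes. The point is its centre, half-way up; z up.
- long_tray: long tray, for the slide pack: clear inside the rim 58 (x) by 105 (y) mm; its long side is its own y axis. Fixed to the bench, grey, with a flat floor 2.5 mm above the bench and a rolled rim whose top is 7 mm above the bench (rim 7 mm thick). Origin: centre of its underside, on the bench; z up; turned at most 0.35 rad from the world axes.
- small_square_tray: small square tray, for the coverslip box: clear inside the rim 52 by 52 mm. Fixed to the bench, grey, with a flat floor 2.5 mm above the bench and a rolled rim whose top is 7 mm above the bench (rim 7 mm thick). Origin: centre of its underside, on the bench; z up; turned at most 0.35 rad from the world axes.
- large_square_tray: large square tray, for the timer: clear inside the rim 92 by 92 mm, sides along its own x and y. Fixed to the bench, grey, with a flat floor 2.5 mm above the bench and a rolled rim whose top is 7 mm above the bench (rim 7 mm thick). Origin: centre of its underside, on the bench; z up; turned at most 0.35 rad from the world axes.
- round_tray: round tray, for the tall bottle: clear inside the rim 58 mm in diameter. Fixed to the bench, grey, with a flat floor 2.5 mm above the bench and a rolled rim whose top is 7 mm above the bench (rim 7 mm thick). Origin: centre of its underside, on the bench; z up; turned at most 0.35 rad from the world axes.
Things that resemble listed ones, but are neither listed nor needed, are in the scene too. Leave any green look-alike of the part that bears pack_center alone. Leave any yellow look-alike of the part that bears clock_center alone.

How it is judged:
By the outcome, as a careful person would: the job done as asked, in the order asked, and still so for the second after the job is handed in, with the robot touching nothing.
It also fails if it takes over 109 s, if anything falls off the work surface, if the arm or the gripper's body presses on something with over 40 N, if the wrist force passes 120 N, or if a joint passes its speed limit or range.

ROBOT

A 6-joint arm with a two-finger parallel gripper is mounted at the origin on a cart in front of the work surface, level with it; the furniture and walls round the work are solid. World frame = base frame: x ahead of the robot, y to its left, z up, the work surface at z = 0. Lengths are in m, angles in rad, forces in N, time in s.
With the tool pointing down it reaches from about 0.35 to 0.975 m from the base axis. Payload 4.9 kg.
Tool frame: the origin (TCP) lies midway between the tips of the shut fingers; the grasp point (between the pads) lies 19 mm behind it; z points along the fingers, y is the direction in which the jaws open and shut (so a half turn about z gives the same grasp; the last joint's range is limited). The gripper opens to 85 mm and grips with 20 to 120 N. Pads are 22 mm wide; open, the fingers measure 114 mm over their backs; the gripper's body (76 mm by 85 mm) begins 54 mm behind the grasp point. The pads swing forward as they close: fully open they stand 13 mm farther back than shut.
Start: joints at [-1.225, 0.053, 1.613, -0, 1.476, -0.119], TCP at [0.28, -0.559, 0.205] pointing down, gripper open.
Joint ranges: [-3.01, 3.01], [-1.01, 2.22], [0.06, 2.58], [-1.02, 4.17], [0.09, 2.62], [-3.14, 3.14]. Speed limits (rad/s): [2.57, 2.57, 3.14, 3.14, 3.14, 3.14].

INTERFACE

Orientations are given as a unit quaternion [w, x, y, z].
In Python, from plant import manip gives the robot as it stands. The module is installed in compiled form; this text tells all that it offers.
- The arm moves only by the tool move_arm, never from a script. Its argument "rows" is a list of rows, each an object of numbers: "tx", "ty", "tz": the shift along the tool's x, y, z in m; "ax", "ay", "az": the turn, a rotation vector about the tool's x, y, z in degrees; "jaw": the closure in counts, from 0 (fully open) to 255 (shut). In form: [{"tx": .., "ty": .., "tz": .., "ax": .., "ay": .., "az": .., "jaw": ..}, ...]. A call has 1 to 12 rows; each row shifts and turns the pose as measured when the row begins, along the tool's axes as they then stand; what a row does not reach is not made up. A row lasts 1/10 s, in which the tool goes at most 50 mm and 8.59 degrees, less where a joint would pass 70% of its speed; a pose out of reach is approached as far as the arm can. A call with a gripper value outside its range is refused whole. The fingers move at their own pace and stop on an object; the grip force is fixed at half the most. Time passes only in rows, so rows that do not move let the fingers close. It gives the time, the measured TCP pose, the force and the opening at its end, in the units of the state.
- manip.state(): the state, without advancing time (a new reading comes with each control period).
- manip.grab_frame(name): name is "scene" or "side" or "wrist"; returns a dict with "color" (384x512x3 uint8, red, green, blue), "intrinsics" (3x3 intrinsics, pixels), "R" (3x3) and "t" (3): a world point X has camera coordinates R X + t. Camera axes: x right, y down, z forward; pixel columns grow to the right and rows downward; lengths in m; the calibration is good to about 2 mm. A picture is of the moment at which its call begins. There is no depth.
- manip.job_done(): hands the job in, once; it reports no verdict.
The state is a dict: "time": time; "joint_pos": joint angles; "joint_vel": joint speeds; "joint_efforts": joint torques, N m; "tool_pos": TCP position; "tool_rot": TCP orientation; "contact_force": force on the tool from outside, world axes, zero at the start; "ft_torque": the same for the moment, N m; "gripper_width": opening from 0.0 (shut) to 1.0 (fully open).
Only numpy, scipy, OpenCV 4.12 (cv2) and the standard library are available. Lean on these libraries where they do the work, as an engineer would, in place of code of your own. Each camera call takes 0.05 s, during which the arm holds its last target.

## Working session

There is one attempt and no reset: what is moved stays moved. The work goes in short steps, Python scripts to look and compute and a tool call to move; the robot and the scene stay as the last step left them, time stands still between calls to the robot, and variables do not carry over. Pictures are saved under pics/ and viewed, and the job is handed in when it is done.

Besides the shell and the picture viewer there is one more tool, called as a command line: name --argument value ..., lists and objects as JSON in quotes. move_arm: Moves the arm, as the interface text tells. Its arguments: {"type":"object","properties":{"rows":{"type":"array"}},"required":["rows"]}

```bash
mkdir -p pics; python3 - <<'E'
from plant import manip
import cv2,pickle
s=manip.state();print(s)
for n in ["scene","side","wrist"]:
    f=manip.grab_frame(n);pickle.dump(f,open(f"{n}0.pkl","wb"))
    cv2.imwrite(f"pics/{n}0.png",cv2.resize(f["color"][:,:,::-1],(800,600),interpolation=cv2.INTER_CUBIC))
    print(n,f["intrinsics"],f["R"],f["t"])
E
```

```text
{'time': 0.0, 'joint_pos': array([-1.22502534e+00,  5.33399977e-02,  1.61428984e+00,  8.64314490e-06,
        1.47597359e+00, -1.19006319e-01]), 'joint_vel': array([ 0.00042576, -0.0009905 , -0.00250402, -0.00048374,  0.00145477,
       -0.00022352]), 'joint_efforts': array([-2.74629499e-03, -3.93690312e+01, -3.70174670e+01, -2.04203338e-04,
        7.12171241e-03,  4.56945884e-06]), 'tool_pos': array([ 0.27991139, -0.55806929,  0.203276  ]), 'tool_rot': array([-9.99418853e-04,  9.73118662e-01,  2.30302104e-01, -1.09474990e-04]), 'contact_force': array([-0.39911091, -0.38307402,  0.03517019]), 'ft_torque': array([-0.00715021, -0.00985976, -0.02070106]), 'gripper_width': 0.9986463874491596}
scene [[367.23971404   0.         257.14432036]
 [  0.         367.23971404 191.04389266]
 [  0.           0.           1.        ]] [[-0.90734991 -0.42026475 -0.00967927]
 [-0.26661173  0.59311049 -0.75969608]
 [ 0.32501436 -0.68672956 -0.65020626]] [0.45261043 0.20879187 0.93024305]
side [[361.38375116   0.         261.28422647]
 [  0.         361.38375116 194.03806319]
 [  0.           0.           1.        ]] [[ 0.99587869 -0.08808366  0.02160801]
 [-0.01856637 -0.43120014 -0.90206526]
 [ 0.08877458  0.89794638 -0.43105842]] [-0.49890315  0.06315742  1.26847452]
wrist [[281.8221174    0.         257.50998783]
 [  0.         281.8221174  188.44066728]
 [  0.           0.           1.        ]] [[ 0.4477124  -0.89417699 -0.00105358]
 [-0.85007847 -0.42599724  0.30966587]
 [-0.27734492 -0.13774563 -0.95084485]] [-0.62453388 -0.03929009  0.38138574]
```

View pics/scene0.png

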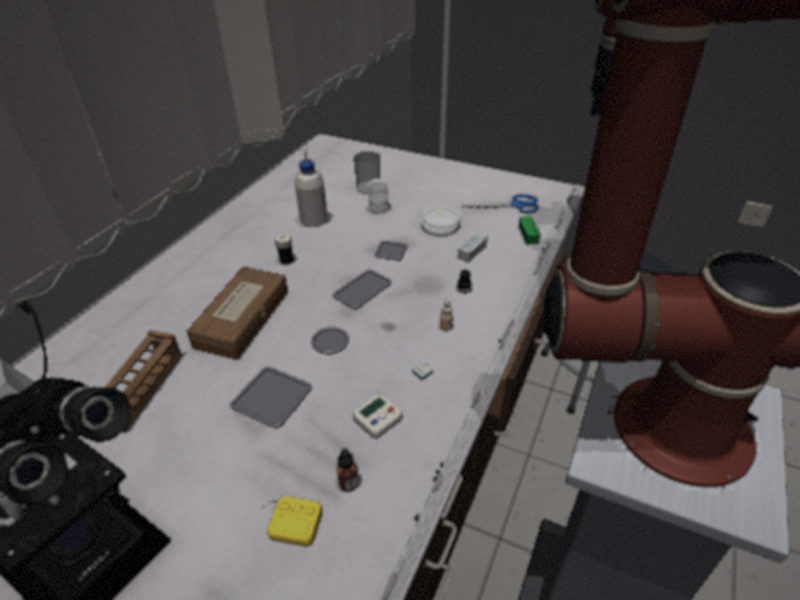

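View pics/side0.png

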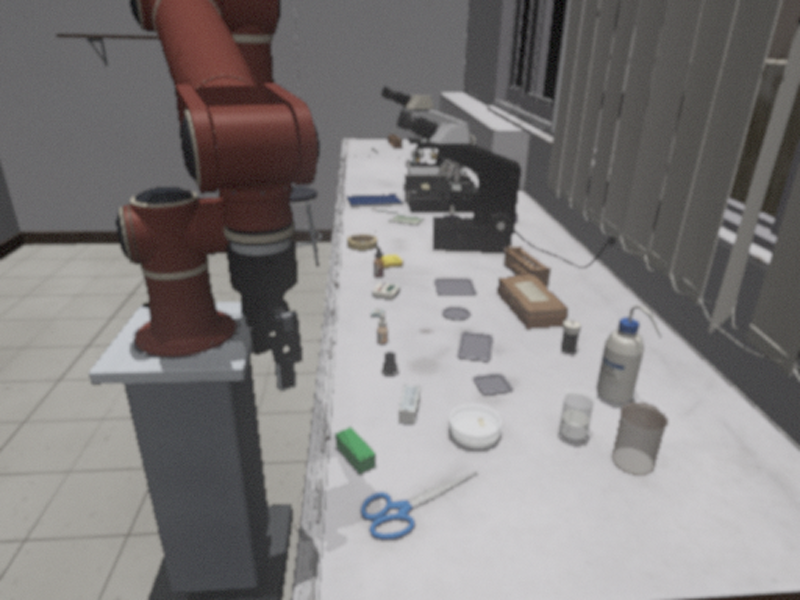

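View pics/wrist0.png

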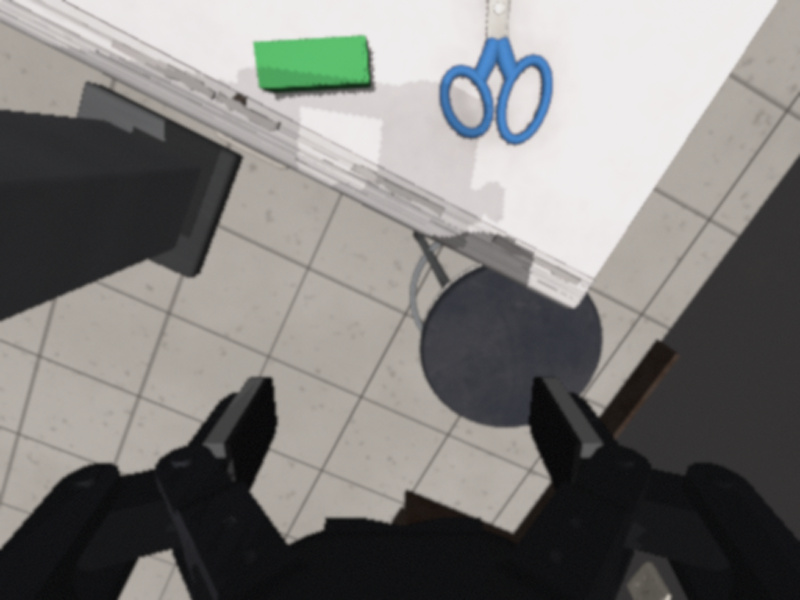

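The scene view (800x600) shows these parts:
- Trays: small square (391,250), long (362,289), round (330,340) and large square (271,396).
- Slide pack: the grey-white carton at (473,247). The green one at (529,230) is a look-alike.
- Timer: the white one at (378,413). The yellow one at (295,520) is a look-alike.
- Coverslip box: (423,371).
- Eyepiece: (464,282).
- Bottles: a dark brown one at (347,470) and a tan one at (446,316). Their heights still need measuring.

I'll enlarge the crops next.

```bash
cat > h.py <<'E'
import numpy as np,cv2,pickle
def ray(f,u,v):
    d=np.linalg.inv(f["intrinsics"])@np.array([u,v,1.]);return -f["R"].T@f["t"], f["R"].T@d
def bp(f,u,v,z):
    c,d=ray(f,u,v);return c+d*(z-c[2])/d[2]
def pj(f,X):
    p=f["intrinsics"]@(f["R"]@np.array(X,float)+f["t"]);return p[:2]/p[2]
def crop(f,x0,y0,x1,y1,name,s=None):
    s=s or min(800/(x1-x0),600/(y1-y0))
    im=cv2.resize(f["color"][y0:y1,x0:x1,::-1],None,fx=s,fy=s,interpolation=cv2.INTER_CUBIC);cv2.imwrite(name,im)
    print(name,"orig= (%d,%d)+px/%.3f"%(x0,y0,s))
E
python3 - <<'E'
from h import *
f=pickle.load(open("scene0.pkl","rb"))
crop(f,130,145,350,310,"pics/c1.png")
crop(f,160,200,320,360,"pics/c2.png",3.75)
for n,u,v,z in [("long",362,289,0),("sq",391,250,0),("large",271,396,0),("round",330,340,0),("pack",473,247,.015),("cov",423,371,.007),("timer",378,413,.01),("bA",347,484,0),("bA lo",446,326,0),("eye",464,288,0),("green",529,230,.015),("yellow",295,520,.01)]:
    print(n,bp(f,u*.64,v*.64,z).round(3))
E
```

```text
pics/c1.png orig= (130,145)+px/3.636
pics/c2.png orig= (160,200)+px/3.750
long [ 0.637 -0.099  0.   ]
sq [ 0.642 -0.25   0.   ]
large [0.645 0.221 0.   ]
round [0.621 0.06  0.   ]
pack [ 0.469 -0.317  0.015]
cov [0.427 0.066 0.007]
timer [0.457 0.184 0.01 ]
bA [0.443 0.315 0.   ]
bA lo [ 0.435 -0.066  0.   ]
eye [ 0.443 -0.19   0.   ]
green [ 0.373 -0.435  0.015]
yellow [0.479 0.4   0.01 ]
```

View pics/c1.png

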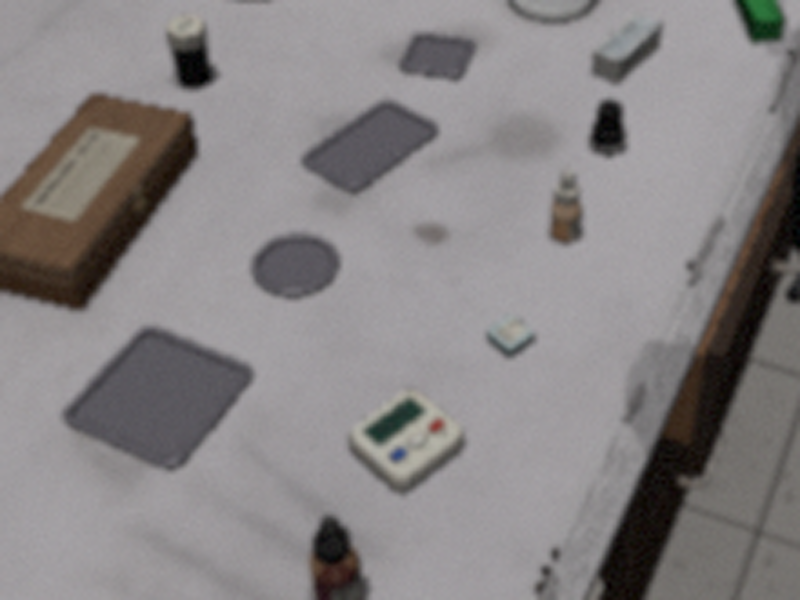

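View pics/c2.png

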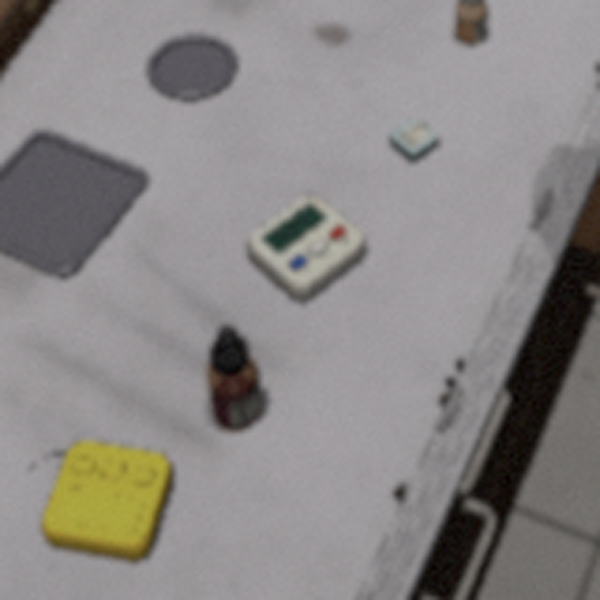

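```bash
python3 - <<'E'
from h import *
f=pickle.load(open("scene0.pkl","rb"))
cam=-f["R"].T@f["t"]
for n,b,t in [("dark",(223,314),(220.8,286.7)),("tan",(285.7,211.6),(286.2,192.3))]:
  for h,r in((.086,.016),(.071,.013)):
    p=bp(f,*b,0);d=(p-cam)[:2];d/=np.linalg.norm(d);c=p.copy();c[:2]+=d*r
    print(n,h,c.round(3),"pred top v",pj(f,[c[0],c[1],h]).round(1),"meas",t, "width px",np.linalg.norm(pj(f,c+[r*d[1],-r*d[0],.02])-pj(f,c+[-r*d[1],r*d[0],.02])).round(1))
E
```

```text
dark 0.086 [0.445 0.311 0.   ] pred top v [219.4 286.3] meas (220.8, 286.7) width px 14.0
dark 0.071 [0.444 0.313 0.   ] pred top v [220.1 291.4] meas (220.8, 286.7) width px 11.4
tan 0.086 [ 0.434 -0.07   0.   ] pred top v [287.1 186.3] meas (286.2, 192.3) width px 10.7
tan 0.071 [ 0.434 -0.067  0.   ] pred top v [286.9 190.9] meas (286.2, 192.3) width px 8.7
```

Measured heights agree with the dark brown bottle at (347,470) being the taller one (86 mm) and the tan one the shorter. I'll work in the order asked, so the slide pack comes first. I'm writing a move helper now.

```bash
cat >> h.py <<'E'
from scipy.spatial.transform import Rotation as Ro
def Rt(q): return Ro.from_quat([q[1],q[2],q[3],q[0]]).as_matrix()
def go(s,x,y,z,yaw=None):
    """shift in tool axes (mm) to world x,y,z; yaw: desired world direction (rad) of tool y mod pi; prints az needed after"""
    R=Rt(s["tool_rot"]);d=R.T@(np.array([x,y,z])-s["tool_pos"])
    print("shift tool mm",(d*1000).round(1),"tilt z",R[:,2].round(3))
    cur=np.arctan2(R[1,1],R[0,1]);print("tool y yaw deg",np.degrees(cur).round(1))
    if yaw is not None:
        dd=(yaw-cur+np.pi/2)%np.pi-np.pi/2   # world turn; tool z down => az=-dd
        print("az total deg",-np.degrees(dd).round(2))
def snap(name,out,**k):
    from plant import manip
    f=manip.grab_frame(name);pickle.dump(f,open(out+".pkl","wb"))
    cv2.imwrite(f"pics/{out}.png",cv2.resize(f["color"][:,:,::-1],(800,600),interpolation=cv2.INTER_CUBIC));return f
E
python3 - <<'E'
from h import *
from plant import manip
f=pickle.load(open("wrist0.pkl","rb"));s=manip.state()
c=-f["R"].T@f["t"];R=Rt(s["tool_rot"])
print("cam in tool",(R.T@(c-s["tool_pos"])).round(4)); print((R.T@f["R"].T).round(3))
go(s,.45,-.32,.2)
E
```

```text
cam in tool [ 0.0804  0.0002 -0.1706]
[[-0.001 -0.951 -0.31 ]
 [ 1.    -0.001  0.   ]
 [-0.001 -0.31   0.951]]
shift tool mm [ 258.8 -136.7    3.8] tilt z [-0.001  0.001 -1.   ]
tool y yaw deg -63.4
```

move_arm --rows '[{"tx":0.037,"ty":-0.02,"tz":0,"ax":0,"ay":0,"az":0,"jaw":0},{"tx":0.037,"ty":-0.02,"tz":0,"ax":0,"ay":0,"az":0,"jaw":0},{"tx":0.037,"ty":-0.02,"tz":0,"ax":0,"ay":0,"az":0,"jaw":0},{"tx":0.037,"ty":-0.02,"tz":0,"ax":0,"ay":0,"az":0,"jaw":0},{"tx":0.037,"ty":-0.02,"tz":0,"ax":0,"ay":0,"az":0,"jaw":0},{"tx":0.037,"ty":-0.02,"tz":0,"ax":0,"ay":0,"az":0,"jaw":0},{"tx":0.037,"ty":-0.02,"tz":0,"ax":0,"ay":0,"az":0,"jaw":0}]'

```text
time: 0.85
tool_pos: [0.4508, -0.312, 0.2004]
tool_rot: [-0.002, 0.974, 0.225, -0.001]
contact_force: [0.6, -0.9, -0.0]
gripper_width: 1.0
```

```bash
python3 - <<'E'
from h import *
from plant import manip
f=snap("wrist","w1");s=manip.state();print(s["time"],s["tool_pos"],s["tool_rot"])
print(pj(f,[.469,-.317,.015]))
E
```

```text
0.9 [ 0.45386341 -0.30689379  0.2003328 ] [-4.26509228e-03  9.73726704e-01  2.27678704e-01  7.23046195e-04]
[267.69232763 151.09763925]
```

View pics/w1.png

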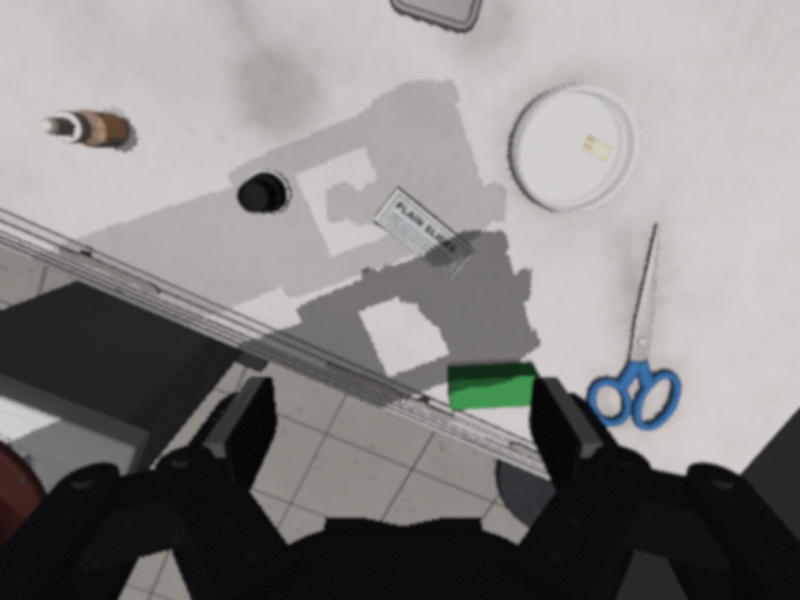

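The pack, labelled "PLAIN SLIDES", is at (422,230) and the green look-alike is at (492,387). I'll take an enlarged crop for the corners.

```bash
python3 - <<'E'
from h import *
from plant import manip
f=snap("wrist","w2");s=manip.state();print(s["time"],s["tool_pos"],s["tool_rot"])
crop(f,220,100,320,200,"pics/w2c.png",6)
E
```

```text
0.95 [ 0.45220069 -0.30972081  0.20032441] [-3.09087552e-03  9.73618575e-01  2.28160010e-01 -5.71957958e-04]
pics/w2c.png orig= (220,100)+px/6.000
```

View pics/w2c.png

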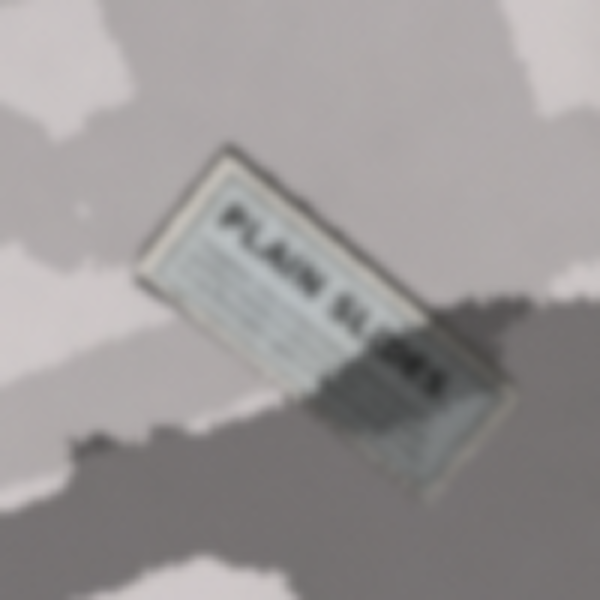

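```bash
cat >> h.py <<'E'
def quad(f,pts,z,o=(0,0),s=1):
    P=np.array([bp(f,o[0]+u/s,o[1]+v/s,z)[:2] for u,v in pts])
    e=[P[(i+1)%4]-P[i] for i in range(4)]
    print("ctr",P.mean(0).round(4),"sides mm",[round(1000*float(np.linalg.norm(x)),1) for x in e],"dir deg",[round(float(np.degrees(np.arctan2(x[1],x[0])))%180,1) for x in e]);return P
E
python3 - <<'E'
from h import *
from plant import manip
f=pickle.load(open("w2.pkl","rb"))
quad(f,[(228,155),(138,268),(425,500),(512,395)],.03,(220,100),6)
s=manip.state();go(s,.462,-.315,.2)
E
```

```text
ctr [ 0.4739 -0.3196] sides mm [28.8, 77.1, 28.4, 76.2] dir deg [167.2, 77.0, 169.2, 76.7]
shift tool mm [6.4 9.1 0.3] tilt z [-0.003  0.006 -1.   ]
tool y yaw deg -63.6
```

move_arm --rows '[{"tx":0,"ty":0,"tz":0.01,"ax":0,"ay":0,"az":-8.5,"jaw":0},{"tx":0,"ty":0,"tz":0.01,"ax":0,"ay":0,"az":-8.5,"jaw":0},{"tx":0,"ty":0,"tz":0.01,"ax":0,"ay":0,"az":-8.5,"jaw":0},{"tx":0,"ty":0,"tz":0.01,"ax":0,"ay":0,"az":-8.5,"jaw":0},{"tx":0,"ty":0,"tz":0.01,"ax":0,"ay":0,"az":-8.5,"jaw":0},{"tx":0,"ty":0,"tz":0.01,"ax":0,"ay":0,"az":-8,"jaw":0},{"tx":0,"ty":0,"tz":0,"ax":0,"ay":0,"az":0,"jaw":0},{"tx":0,"ty":0,"tz":0,"ax":0,"ay":0,"az":0,"jaw":0}]'

```text
time: 1.75
tool_pos: [0.4492, -0.3121, 0.1368]
tool_rot: [-0.004, 0.78, 0.625, -0.001]
contact_force: [0.1, -0.1, -0.1]
gripper_width: 1.001
```

```bash
python3 - <<'E'
from h import *
from plant import manip
s=manip.state();go(s,.474,-.320,.006,np.radians(-13))
f=snap("wrist","w3");s=manip.state();go(s,.474,-.320,.006,np.radians(-13))
print(pj(f,[.474,-.32,.03]))
crop(f,160,60,320,220,"pics/w3c.png",3.75)
E
```

```text
shift tool mm [ -2.7  26.9 130.6] tilt z [-0.006  0.005 -1.   ]
tool y yaw deg -12.6
az total deg 0.4
shift tool mm [ -2.8  27.  130.5] tilt z [-0.006  0.005 -1.   ]
tool y yaw deg -12.6
az total deg 0.42
[282.64882595 180.92036205]
pics/w3c.png orig= (160,60)+px/3.750
```

View pics/w3c.png

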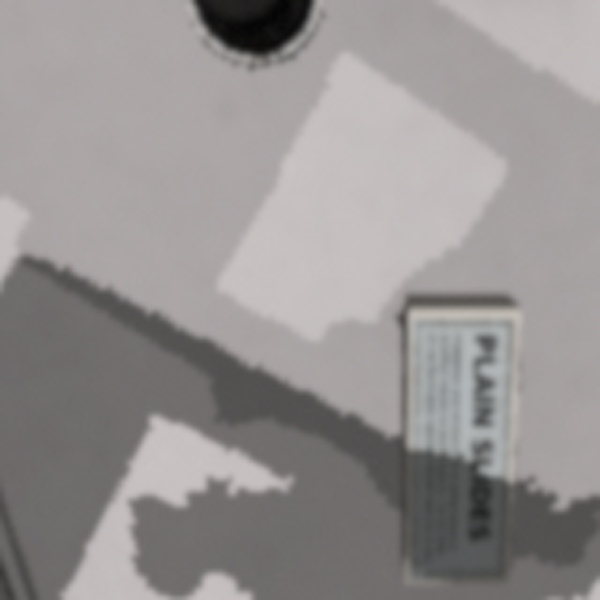

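```bash
python3 - <<'E'
from h import *
from plant import manip
f=pickle.load(open("w3.pkl","rb"))
quad(f,[(406,309),(520,311),(508,580),(405,580)],.03,(160,60),3.75)
E
```

```text
ctr [ 0.4741 -0.3192] sides mm [29.9, 76.4, 29.3, 77.0] dir deg [166.4, 77.4, 167.5, 77.8]
```

move_arm --rows '[{"tx":-0.003,"ty":0.027,"tz":0,"ax":0,"ay":0,"az":0.4,"jaw":0},{"tx":0,"ty":0,"tz":0.03,"ax":0,"ay":0,"az":0,"jaw":0},{"tx":0,"ty":0,"tz":0.03,"ax":0,"ay":0,"az":0,"jaw":0},{"tx":0,"ty":0,"tz":0.02,"ax":0,"ay":0,"az":0,"jaw":0},{"tx":0,"ty":0,"tz":0,"ax":0,"ay":0,"az":0,"jaw":0}]'

```text
time: 2.3
tool_pos: [0.4776, -0.3246, 0.0596]
tool_rot: [0.001, 0.786, 0.618, -0.0]
contact_force: [-0.5, 0.6, -1.1]
gripper_width: 0.995
```

```bash
cat >> h.py <<'E'
def tilt(s):
    R=Rt(s["tool_rot"]);d=R.T@np.array([0,0,-1.]);r=np.cross([0,0,1],d);print("level ax ay deg",np.degrees(r[:2]).round(2))
E
python3 - <<'E'
from h import *
from plant import manip
s=manip.state();go(s,.474,-.3195,.006,np.radians(-13));tilt(s)
E
```

```text
shift tool mm [ 4.2 -4.8 53.6] tilt z [ 0.    -0.002 -1.   ]
tool y yaw deg -13.7
az total deg -0.65
level ax ay deg [0.05 0.11]
```

move_arm --rows '[{"tx":0.004,"ty":-0.005,"tz":0.01,"ax":0,"ay":0,"az":-0.6,"jaw":0},{"tx":0,"ty":0,"tz":0.02,"ax":0,"ay":0,"az":0,"jaw":0},{"tx":0,"ty":0,"tz":0,"ax":0,"ay":0,"az":0,"jaw":0}]'

```text
time: 2.6
tool_pos: [0.475, -0.3209, 0.0322]
tool_rot: [0.004, 0.783, 0.622, -0.0]
contact_force: [-0.3, -0.4, -0.5]
gripper_width: 1.002
```

```bash
python3 - <<'E'
from h import *
from plant import manip
s=manip.state();go(s,.474,-.3195,.006,np.radians(-13));tilt(s)
E
```

```text
shift tool mm [ 1.3 -1.4 26.2] tilt z [ 0.004 -0.006 -1.   ]
tool y yaw deg -13.1
az total deg -0.13
level ax ay deg [0.31 0.26]
```

move_arm --rows '[{"tx":0.001,"ty":-0.001,"tz":0.015,"ax":0.3,"ay":0.3,"az":0,"jaw":0},{"tx":0,"ty":0,"tz":0.01,"ax":0,"ay":0,"az":0,"jaw":0},{"tx":0,"ty":0,"tz":0,"ax":0,"ay":0,"az":0,"jaw":120},{"tx":0,"ty":0,"tz":0,"ax":0,"ay":0,"az":0,"jaw":255},{"tx":0,"ty":0,"tz":0,"ax":0,"ay":0,"az":0,"jaw":255},{"tx":0,"ty":0,"tz":0,"ax":0,"ay":0,"az":0,"jaw":255},{"tx":0,"ty":0,"tz":0,"ax":0,"ay":0,"az":0,"jaw":255}]'

```text
time: 3.3
tool_pos: [0.4768, -0.3218, 0.0103]
tool_rot: [0.003, 0.783, 0.621, 0.001]
contact_force: [-0.9, -0.4, -0.8]
gripper_width: 0.148
```

```bash
python3 - <<'E'
from h import *
f=pickle.load(open("scene0.pkl","rb"))
crop(f,140,145,290,260,"pics/t1.png",5.3)
f=pickle.load(open("side0.pkl","rb"))
crop(f,270,160,345,270,"pics/t2.png",5.4)
E
```

```text
pics/t1.png orig= (140,145)+px/5.300
pics/t2.png orig= (270,160)+px/5.400
```

View pics/t1.png

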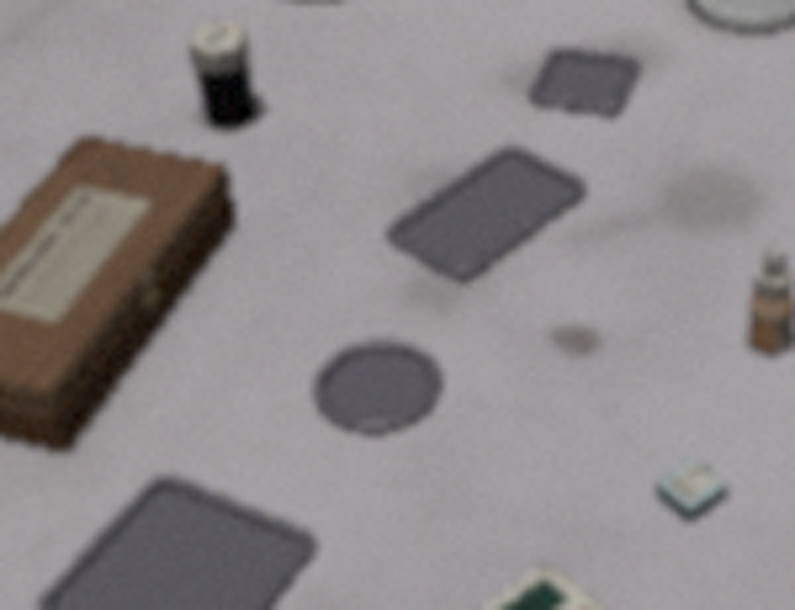

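The opening of 0.148 is less than the 32 mm pack would leave. I'll look before lifting.

```bash
python3 - <<'E'
from h import *
from plant import manip
s=manip.state();print(s["time"],s["gripper_width"],s["tool_pos"])
f=snap("wrist","w4");print(pj(f,s["tool_pos"]))
g=snap("side","s4");crop(g,220,210,320,310,"pics/s4c.png",6)
E
```

```text
3.3 0.14844531506713582 [ 0.47676006 -0.32178743  0.0102657 ]
[256.19862169 222.8847304 ]
pics/s4c.png orig= (220,210)+px/6.000
```

View pics/w4.png

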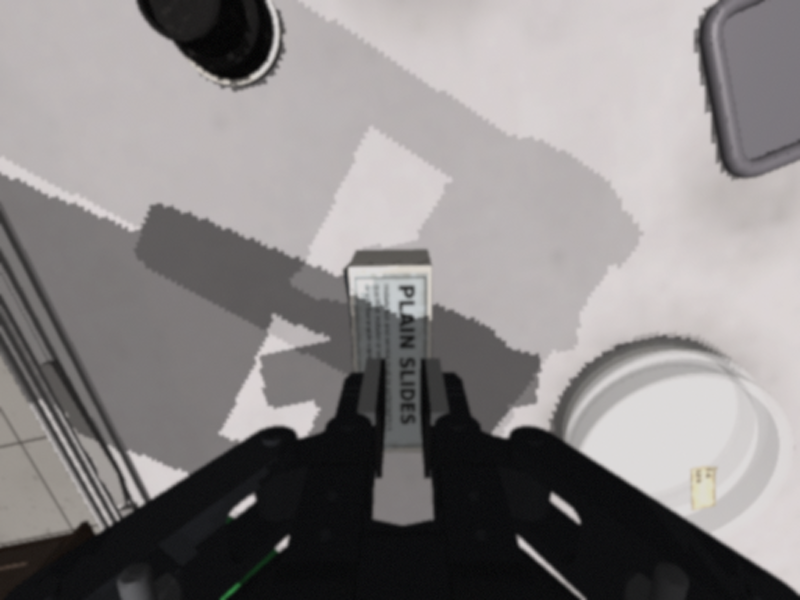

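View pics/s4c.png

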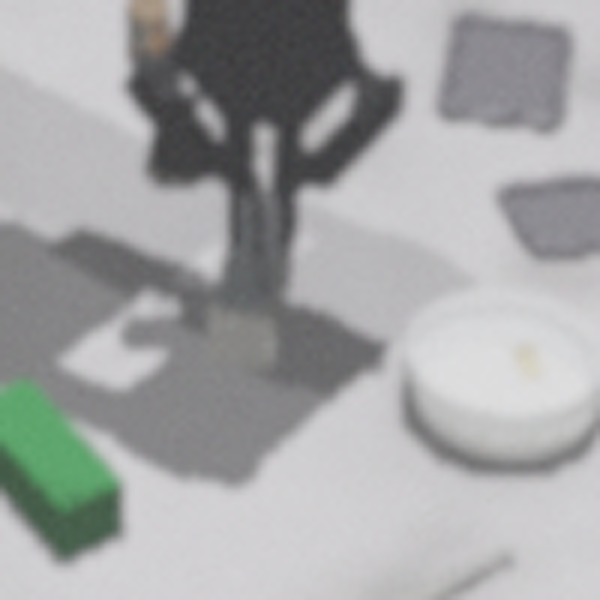

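```bash
python3 - <<'E'
from h import *
from plant import manip
f=pickle.load(open("w4.pkl","rb"))
crop(f,200,145,320,295,"pics/w4c.png",4)
for z in(.03,.015,0): print(z,[((pj(f,bp(f,222+.0,171,z))).round(0)) for _ in [0]])
a=np.radians(77.4);L=np.array([np.cos(a),np.sin(a)]);W=np.array([-L[1],L[0]])
for z in(.03,.0):
  print(z,[((pj(f,np.r_[np.array([.474,-.3195])+sl*.0395*L+sw*.016*W,z])-[200,145])*4).round(0) for sl,sw in((1,1),(1,-1),(-1,-1),(-1,1))])
E
```

```text
pics/w4c.png orig= (200,145)+px/4.000
0.03 [array([222., 171.])]
0.015 [array([222., 171.])]
0 [array([222., 171.])]
0.03 [array([ 82., 103.]), array([314., 100.]), array([308., 579.]), array([108., 582.])]
0.0 [array([104.,  56.]), array([300.,  54.]), array([296., 473.]), array([123., 476.])]
```

View pics/w4c.png

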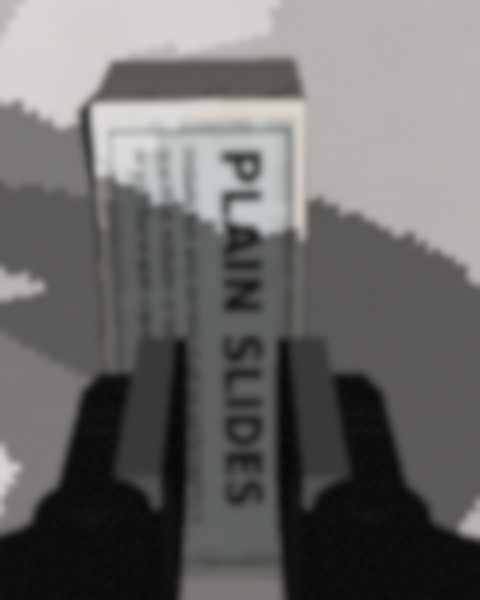

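```bash
python3 - <<'E'
from h import *
from plant import manip
from scipy.optimize import least_squares
# fit pack pose incl. z-top and size from w2,w3 & w4 : known size 32x79
obs={"w2":[(228,155),(138,268),(425,500),(512,395)],"w3":[(406,309),(405,580),(508,580),(520,311)]}
org={"w2":((220,100),6),"w3":((160,60),3.75)}
F={k:pickle.load(open(k+".pkl","rb")) for k in obs}
for k in obs:
  P=[(org[k][0][0]+u/org[k][1],org[k][0][1]+v/org[k][1]) for u,v in obs[k]]
  for z in (.03,.02,.01,0,-.01): print(k,z,end=" ");quad(F[k],P,z)
f=pickle.load(open("s4.pkl","rb"));g=pickle.load(open("scene0.pkl","rb"))
s=manip.state();print("tcp in side",pj(f,s["tool_pos"]),((pj(f,s["tool_pos"])-[220,210])*6).round())
for z in (.02,.03,.04): print(z,((pj(f,[s["tool_pos"][0],s["tool_pos"][1],z])-[220,210])*6).round())
h=snap("scene","sc4");print(((pj(h,s["tool_pos"]))*1.5625).round())
E
```

```text
w2 0.03 ctr [ 0.4739 -0.3196] sides mm [28.8, 77.1, 28.4, 76.2] dir deg [167.2, 77.0, 169.2, 76.7]
w2 0.02 ctr [ 0.4724 -0.321 ] sides mm [29.7, 79.4, 29.3, 78.4] dir deg [167.2, 77.0, 169.2, 76.7]
w2 0.01 ctr [ 0.4708 -0.3223] sides mm [30.5, 81.7, 30.1, 80.6] dir deg [167.2, 77.0, 169.2, 76.7]
w2 0 ctr [ 0.4693 -0.3237] sides mm [31.4, 83.9, 30.9, 82.9] dir deg [167.2, 77.0, 169.2, 76.7]
w2 -0.01 ctr [ 0.4678 -0.325 ] sides mm [32.2, 86.2, 31.8, 85.1] dir deg [167.2, 77.0, 169.2, 76.7]
w3 0.03 ctr [ 0.4741 -0.3192] sides mm [77.0, 29.3, 76.4, 29.9] dir deg [77.8, 167.5, 77.4, 166.4]
w3 0.02 ctr [ 0.4743 -0.3222] sides mm [79.8, 30.3, 79.2, 31.0] dir deg [77.8, 167.5, 77.4, 166.4]
w3 0.01 ctr [ 0.4745 -0.3252] sides mm [82.6, 31.4, 81.9, 32.1] dir deg [77.8, 167.5, 77.4, 166.4]
w3 0 ctr [ 0.4747 -0.3282] sides mm [85.3, 32.5, 84.7, 33.1] dir deg [77.8, 167.5, 77.4, 166.4]
w3 -0.01 ctr [ 0.4749 -0.3313] sides mm [88.1, 33.5, 87.4, 34.2] dir deg [77.8, 167.5, 77.4, 166.4]
tcp in side [262.85543457 259.33067891] [257. 296.]
0.02 [258. 279.]
0.03 [258. 261.]
0.04 [259. 243.]
[470. 247.]
```

View pics/sc4.png

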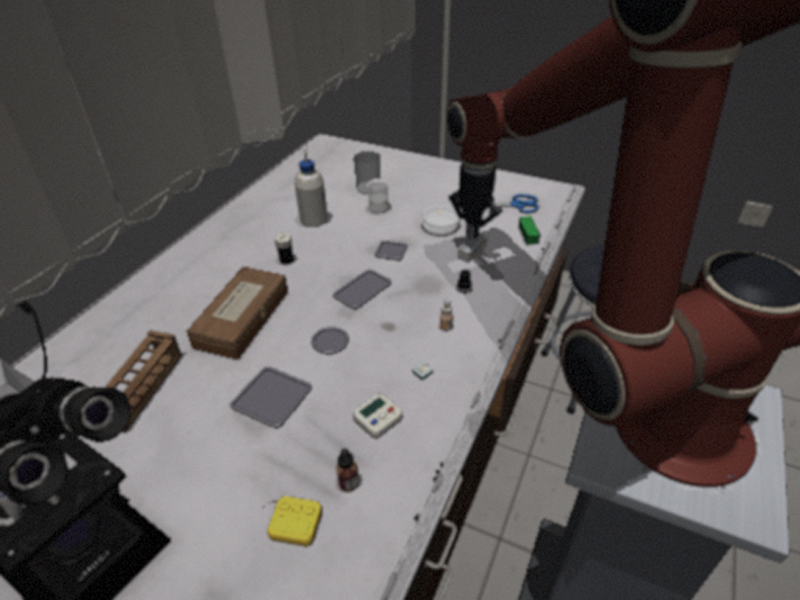

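```bash
python3 - <<'E'
from h import *
f=pickle.load(open("s4.pkl","rb"));h=pickle.load(open("sc4.pkl","rb"))
a=np.radians(77.2);L=np.array([np.cos(a),np.sin(a)]);W=np.array([-L[1],L[0]])
def ov(f,x0,y0,x1,y1,s,name):
  im=cv2.resize(f["color"][y0:y1,x0:x1,::-1],None,fx=s,fy=s,interpolation=cv2.INTER_CUBIC)
  for z in(.03,0):
    q=np.array([(pj(f,np.r_[np.array([.474,-.3195])+sl*.0395*L+sw*.016*W,z])-[x0,y0]+.5)*s for sl,sw in((1,1),(1,-1),(-1,-1),(-1,1))]).astype(int)
    cv2.polylines(im,[q],True,(0,0,255) if z else (0,255,0),1)
  for z in(.01,.03,.05): cv2.circle(im,tuple(((pj(f,[.4768,-.3218,z])-[x0,y0]+.5)*s).astype(int)),3,(255,0,255),-1)
  return im
A=ov(h,280,125,330,180,8,"");B=ov(f,235,225,285,280,8,"")
cv2.imwrite("pics/ov.png",np.hstack([A,B]))
E
```

```text
(no output)
```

View pics/ov.png

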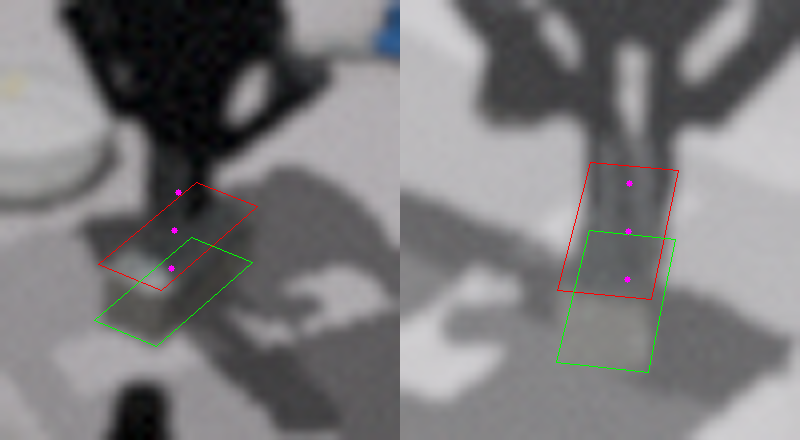

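Both views show the tips shut just above the pack: in the overlay they end at z≈0.035, and in the wrist view the pads cover its top. So the fingers reach less far than the stated TCP. I'll open the jaws, go lower in small steps and watch the force.

move_arm --rows '[{"tx":0,"ty":0,"tz":0,"ax":0,"ay":0,"az":0,"jaw":255},{"tx":0,"ty":0,"tz":0,"ax":0,"ay":0,"az":0,"jaw":255}]'

```text
time: 3.65
tool_pos: [0.4767, -0.3217, 0.0102]
tool_rot: [0.003, 0.783, 0.621, 0.001]
contact_force: [0.6, 0.5, -0.5]
gripper_width: -0.002
```

move_arm --rows '[{"tx":0,"ty":0,"tz":-0.01,"ax":0,"ay":0,"az":0,"jaw":0},{"tx":0,"ty":0,"tz":0,"ax":0,"ay":0,"az":0,"jaw":0},{"tx":0,"ty":0,"tz":0,"ax":0,"ay":0,"az":0,"jaw":0},{"tx":0,"ty":0,"tz":0,"ax":0,"ay":0,"az":0,"jaw":0},{"tx":0,"ty":0,"tz":0,"ax":0,"ay":0,"az":0,"jaw":0}]'

```text
time: 4.15
tool_pos: [0.4769, -0.3219, 0.0217]
tool_rot: [0.004, 0.783, 0.621, 0.001]
contact_force: [1.0, -1.0, -0.8]
gripper_width: 0.848
```

```bash
python3 - <<'E'
from h import *
from plant import manip
s=manip.state();go(s,.474,-.3195,.006,np.radians(-13));tilt(s);print(s["tool_pos"])
f=snap("wrist","w5");h=snap("scene","sc5")
A=cv2.resize(h["color"][110:180,270:340,::-1],None,fx=6,fy=6,interpolation=cv2.INTER_CUBIC)
for z in(.01,.03,.05): cv2.circle(A,tuple(((pj(h,[*s["tool_pos"][:2],z])-[270,110]+.5)*6).astype(int)),3,(255,0,255),-1)
cv2.imwrite("pics/ov5.png",A)
E
```

```text
shift tool mm [ 1.7 -3.5 15.6] tilt z [ 0.006 -0.004 -1.   ]
tool y yaw deg -13.2
az total deg -0.15
level ax ay deg [0.41 0.16]
[ 0.47692151 -0.3219028   0.02167683]
```

View pics/w5.png

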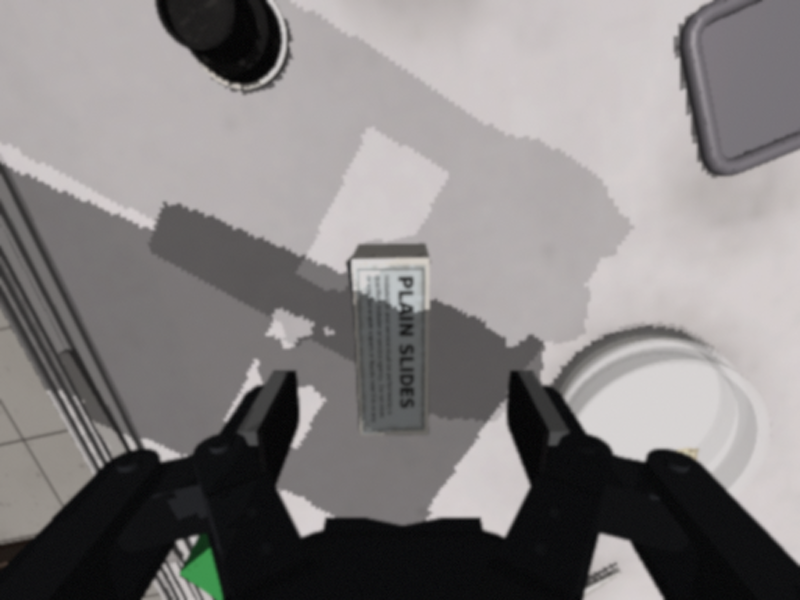

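View pics/ov5.png

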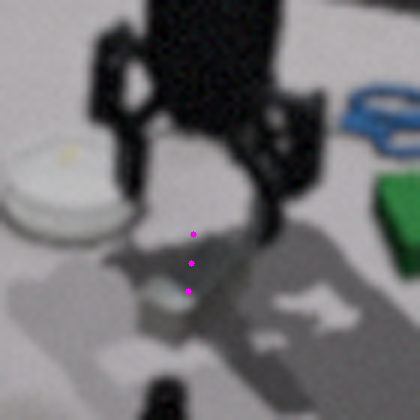

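move_arm --rows '[{"tx":0.002,"ty":-0.004,"tz":0,"ax":0.4,"ay":0.2,"az":0,"jaw":0},{"tx":0,"ty":0,"tz":0.008,"ax":0,"ay":0,"az":0,"jaw":0},{"tx":0,"ty":0,"tz":0.008,"ax":0,"ay":0,"az":0,"jaw":0},{"tx":0,"ty":0,"tz":0,"ax":0,"ay":0,"az":0,"jaw":0}]'

```text
time: 4.65
tool_pos: [0.4727, -0.3184, 0.0036]
tool_rot: [-0.001, 0.783, 0.621, 0.0]
contact_force: [-0.3, -0.5, 0.5]
gripper_width: 0.999
```

move_arm --rows '[{"tx":0,"ty":0,"tz":0.006,"ax":0,"ay":0,"az":0,"jaw":0},{"tx":0,"ty":0,"tz":0,"ax":0,"ay":0,"az":0,"jaw":0}]'

```text
time: 4.85
tool_pos: [0.4722, -0.318, -0.0038]
tool_rot: [-0.002, 0.783, 0.621, 0.0]
contact_force: [-0.3, 0.2, 0.0]
gripper_width: 0.998
```

```bash
python3 - <<'E'
from h import *
from plant import manip
s=manip.state();go(s,.474,-.3195,.0,np.radians(-13));tilt(s);print(s["tool_pos"])
h=snap("scene","sc6");g=snap("side","s6")
A=cv2.resize(h["color"][110:180,270:340,::-1],None,fx=6,fy=6,interpolation=cv2.INTER_CUBIC)
B=cv2.resize(g["color"][215:285,225:285,::-1],None,fx=6,fy=6,interpolation=cv2.INTER_CUBIC)
cv2.imwrite("pics/ov6.png",np.hstack([A,B]))
E
```

```text
shift tool mm [-1.1  2.1 -3.8] tilt z [-0.002  0.003 -1.   ]
tool y yaw deg -13.2
az total deg -0.16
level ax ay deg [-0.16 -0.13]
[ 0.4721885  -0.31795371 -0.00375945]
```

View pics/ov6.png

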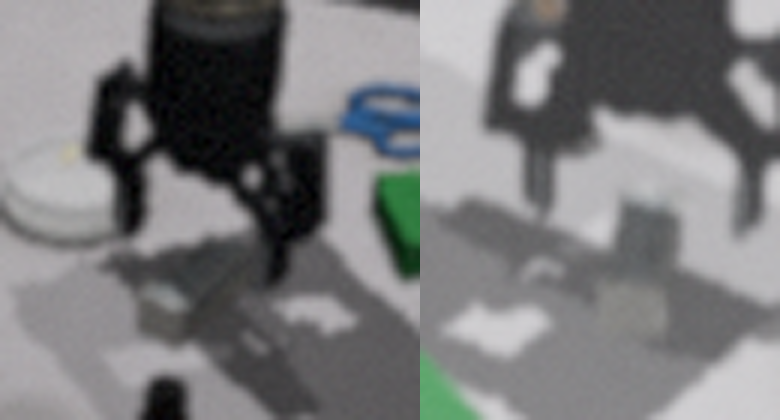

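```bash
python3 - <<'E'
from h import *
g=pickle.load(open("s6.pkl","rb"));h=pickle.load(open("sc6.pkl","rb"))
for sgn in(-1,1):
  p=np.array([.4722,-.318])+sgn*.0425*np.array([np.cos(np.radians(-13.2)),np.sin(np.radians(-13.2))])
  for z in(0,.02,.04): print(sgn,z,"side crop",((pj(g,[*p,z])-[225,215]+.5)*6+[420,0]).round(),"scene",((pj(h,[*p,z])-[270,110]+.5)*6).round())
E
```

```text
-1 0 side crop [551. 273.] scene [255. 336.]
-1 0.02 side crop [551. 238.] scene [258. 308.]
-1 0.04 side crop [551. 203.] scene [261. 280.]
1 0 side crop [729. 292.] scene [133. 285.]
1 0.02 side crop [730. 257.] scene [135. 258.]
1 0.04 side crop [732. 221.] scene [137. 229.]
```

Both views put the open tips at z≈0.034 with the TCP reading -0.004. So the hand stands about 25 mm higher than the reading suggests, and I'll subtract 25 mm from every z target. The pack needs a reading of about -0.021.

move_arm --rows '[{"tx":-0.001,"ty":0.002,"tz":0.007,"ax":0,"ay":0,"az":0,"jaw":0},{"tx":0,"ty":0,"tz":0.006,"ax":0,"ay":0,"az":0,"jaw":0},{"tx":0,"ty":0,"tz":0.003,"ax":0,"ay":0,"az":0,"jaw":0},{"tx":0,"ty":0,"tz":0,"ax":0,"ay":0,"az":0,"jaw":0}]'

```text
time: 5.35
tool_pos: [0.4754, -0.3207, -0.0193]
tool_rot: [-0.0, 0.783, 0.621, 0.0]
contact_force: [-0.4, -0.4, -0.2]
gripper_width: 1.001
```

move_arm --rows '[{"tx":0,"ty":0,"tz":0,"ax":0,"ay":0,"az":0,"jaw":255},{"tx":0,"ty":0,"tz":0,"ax":0,"ay":0,"az":0,"jaw":255},{"tx":0,"ty":0,"tz":0,"ax":0,"ay":0,"az":0,"jaw":255},{"tx":0,"ty":0,"tz":0,"ax":0,"ay":0,"az":0,"jaw":255},{"tx":0,"ty":0,"tz":0,"ax":0,"ay":0,"az":0,"jaw":255}]'

```text
time: 5.85
tool_pos: [0.4758, -0.3211, -0.0184]
tool_rot: [0.0, 0.783, 0.621, 0.0]
contact_force: [0.5, 0.2, 0.0]
gripper_width: 0.336
```

move_arm --rows '[{"tx":0,"ty":0,"tz":0,"ax":0,"ay":0,"az":0,"jaw":255},{"tx":0,"ty":0,"tz":-0.02,"ax":0,"ay":0,"az":0,"jaw":255},{"tx":0,"ty":0,"tz":-0.04,"ax":0,"ay":0,"az":0,"jaw":255},{"tx":0,"ty":0,"tz":-0.04,"ax":0,"ay":0,"az":0,"jaw":255},{"tx":0,"ty":0,"tz":0,"ax":0,"ay":0,"az":0,"jaw":255}]'

```text
time: 6.35
tool_pos: [0.4737, -0.3193, 0.0816]
tool_rot: [-0.003, 0.783, 0.621, -0.0]
contact_force: [-0.0, -1.1, 0.4]
gripper_width: 0.336
```

```bash
python3 - <<'E'
from h import *
from plant import manip
s=manip.state();
h=pickle.load(open("scene0.pkl","rb"))
quad(h,[(512,147),(585,190),(463,282),(388,235)],.006,(140,145),5.3)
go(s,.637,-.10,.1);tilt(s)
snap("wrist","w7")
E
```

```text
ctr [ 0.6319 -0.0935] sides mm [64.8, 110.8, 64.8, 112.1] dir deg [161.8, 75.2, 162.9, 75.2]
shift tool mm [250.8 109.1 -18.1] tilt z [-0.004  0.005 -1.   ]
tool y yaw deg -13.2
level ax ay deg [-0.29 -0.2 ]
```

View pics/w7.png

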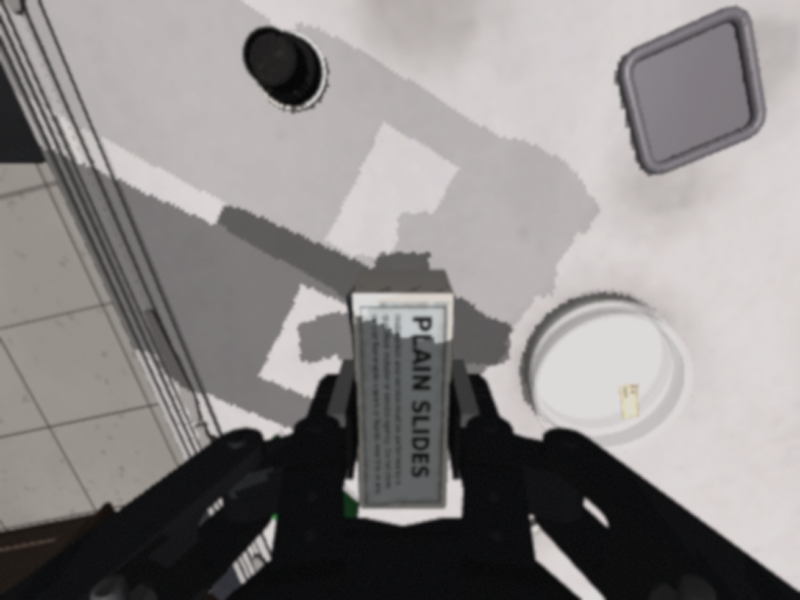

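Grasp confirmed: the pack has been lifted between the pads and sits at about (405,400). Moving towards the long tray.

move_arm --rows '[{"tx":0.033,"ty":0.025,"tz":0,"ax":-0.3,"ay":-0.2,"az":0,"jaw":255},{"tx":0.04,"ty":0.028,"tz":0,"ax":0,"ay":0,"az":0,"jaw":255},{"tx":0.04,"ty":0.028,"tz":0,"ax":0,"ay":0,"az":0,"jaw":255},{"tx":0.04,"ty":0.028,"tz":0,"ax":0,"ay":0,"az":0,"jaw":255},{"tx":0,"ty":0,"tz":0,"ax":0,"ay":0,"az":0,"jaw":255},{"tx":0,"ty":0,"tz":0,"ax":0,"ay":0,"az":0,"jaw":255},{"tx":0,"ty":0,"tz":0,"ax":0,"ay":0,"az":0,"jaw":255}]'

```text
time: 7.1
tool_pos: [0.6112, -0.1876, 0.0661]
tool_rot: [-0.009, 0.785, 0.62, -0.004]
contact_force: [0.7, -0.1, -1.4]
gripper_width: 0.336
```

```bash
python3 - <<'E'
from h import *
from plant import manip
snap("wrist","w8");s=manip.state();go(s,.637,-.10,.1);tilt(s)
E
```

```text
shift tool mm [ 91.7   4.4 -33.7] tilt z [-0.018  0.009 -1.   ]
tool y yaw deg -13.4
level ax ay deg [-1.15 -0.28]
```

View pics/w8.png

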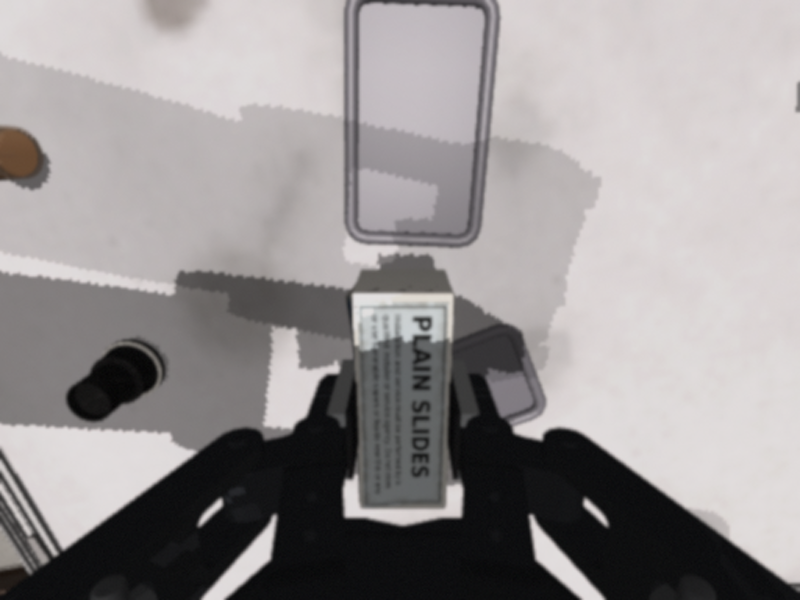

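```bash
python3 - <<'E'
from h import *
f=pickle.load(open("w8.pkl","rb"))
quad(f,[(358,4),(486,4),(473,236),(358,236)],.003,(0,0),1.5625)
quad(f,[(346,-4),(500,-4),(481,245),(346,243)],.003,(0,0),1.5625)
E
```

```text
ctr [ 0.6396 -0.1014] sides mm [58.9, 107.4, 61.6, 108.0] dir deg [166.3, 76.2, 166.8, 74.8]
ctr [ 0.6392 -0.1018] sides mm [70.6, 115.4, 72.7, 115.1] dir deg [166.3, 75.4, 165.9, 74.3]
```

move_arm --rows '[{"tx":0.03,"ty":0.003,"tz":0,"ax":-1.1,"ay":-0.3,"az":0.5,"jaw":255},{"tx":0.03,"ty":0,"tz":0,"ax":0,"ay":0,"az":0.5,"jaw":255},{"tx":0.03,"ty":0,"tz":0,"ax":0,"ay":0,"az":0,"jaw":255},{"tx":0,"ty":0,"tz":0,"ax":0,"ay":0,"az":0,"jaw":255},{"tx":0,"ty":0,"tz":0,"ax":0,"ay":0,"az":0,"jaw":255}]'

```text
time: 7.65
tool_pos: [0.6313, -0.1054, 0.0638]
tool_rot: [-0.001, 0.794, 0.608, -0.002]
contact_force: [0.3, -0.6, -0.9]
gripper_width: 0.337
```

```bash
python3 - <<'E'
from h import *
from plant import manip
s=manip.state();go(s,.638,-.1005,-.0155,np.radians(-14.5));tilt(s);print(s["tool_pos"])
f=snap("wrist","w9")
E
```

```text
shift tool mm [ 6.6  5.5 79.3] tilt z [-0.004 -0.001 -1.   ]
tool y yaw deg -15.1
az total deg -0.6
level ax ay deg [-0.22  0.11]
[ 0.63127279 -0.10540831  0.06380547]
```

View pics/w9.png

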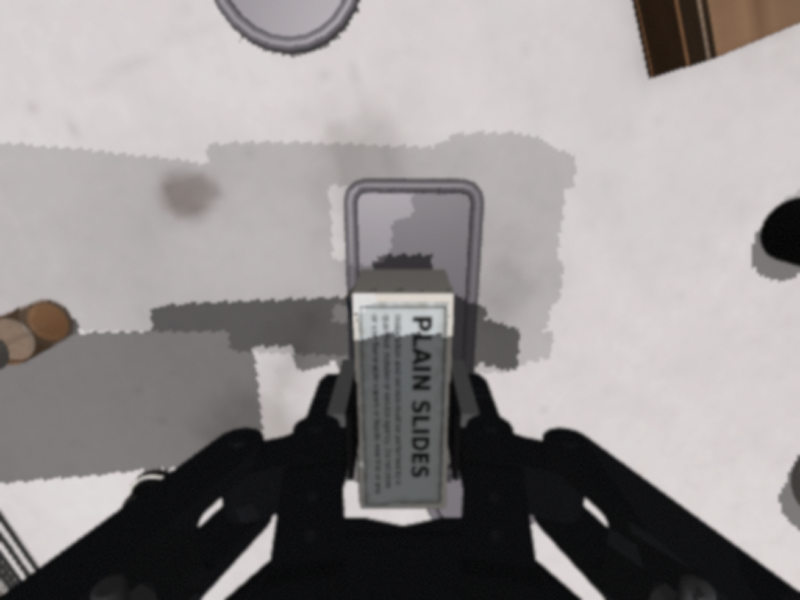

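move_arm --rows '[{"tx":0.006,"ty":0.005,"tz":0,"ax":-0.2,"ay":0.1,"az":-0.5,"jaw":255},{"tx":0,"ty":0,"tz":0.02,"ax":0,"ay":0,"az":0,"jaw":255},{"tx":0,"ty":0,"tz":0.02,"ax":0,"ay":0,"az":0,"jaw":255},{"tx":0,"ty":0,"tz":0.015,"ax":0,"ay":0,"az":0,"jaw":255},{"tx":0,"ty":0,"tz":0,"ax":0,"ay":0,"az":0,"jaw":255},{"tx":0,"ty":0,"tz":0,"ax":0,"ay":0,"az":0,"jaw":255}]'

```text
time: 8.3
tool_pos: [0.6392, -0.1068, 0.0086]
tool_rot: [0.002, 0.793, 0.609, 0.001]
contact_force: [0.6, 0.7, -0.2]
gripper_width: 0.336
```

```bash
python3 - <<'E'
from h import *
from plant import manip
s=manip.state();go(s,.638,-.1005,-.0155,np.radians(-14.5));tilt(s);print(s["tool_pos"])
f=snap("wrist","w10")
E
```

```text
shift tool mm [ 5.7 -2.9 24. ] tilt z [ 0.004 -0.001 -1.   ]
tool y yaw deg -15.0
az total deg -0.49
level ax ay deg [0.23 0.  ]
[ 0.63921291 -0.10677503  0.00855248]
```

View pics/w10.png

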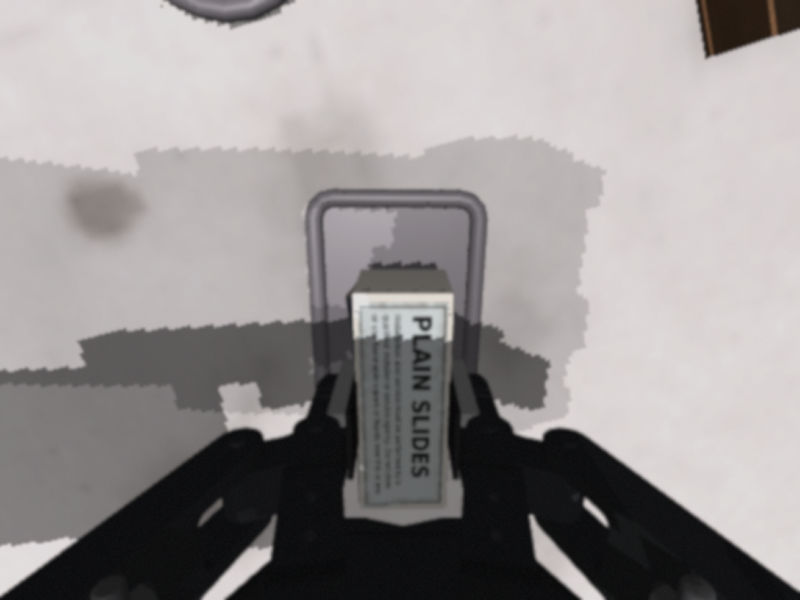

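move_arm --rows '[{"tx":0.006,"ty":-0.003,"tz":0,"ax":0.2,"ay":0,"az":-0.5,"jaw":255},{"tx":0,"ty":0,"tz":0.012,"ax":0,"ay":0,"az":0,"jaw":255},{"tx":0,"ty":0,"tz":0.005,"ax":0,"ay":0,"az":0,"jaw":255},{"tx":0,"ty":0,"tz":0,"ax":0,"ay":0,"az":0,"jaw":255}]'

```text
time: 8.75
tool_pos: [0.6395, -0.0999, -0.007]
tool_rot: [0.002, 0.79, 0.613, 0.001]
contact_force: [-0.4, -1.2, 0.1]
gripper_width: 0.336
```

```bash
python3 - <<'E'
from h import *
from plant import manip
s=manip.state();go(s,.638,-.1005,-.0155,np.radians(-14.5));tilt(s);print(s["tool_pos"],s["contact_force"])
E
```

```text
shift tool mm [-1.  -1.3  8.5] tilt z [ 0.004 -0.001 -1.   ]
tool y yaw deg -14.4
az total deg 0.07
level ax ay deg [0.25 0.  ]
[ 0.63950533 -0.09990488 -0.00702733] [-0.4416481  -1.15529227  0.08930852]
```

move_arm --rows '[{"tx":-0.001,"ty":-0.001,"tz":0.006,"ax":0.2,"ay":0,"az":0,"jaw":255},{"tx":0,"ty":0,"tz":0.001,"ax":0,"ay":0,"az":0,"jaw":255},{"tx":0,"ty":0,"tz":0,"ax":0,"ay":0,"az":0,"jaw":255}]'

```text
time: 9.05
tool_pos: [0.6382, -0.1006, -0.0148]
tool_rot: [0.0, 0.79, 0.613, 0.0]
contact_force: [0.1, 0.2, -0.4]
gripper_width: 0.334
```

move_arm --rows '[{"tx":0,"ty":0,"tz":0.001,"ax":0,"ay":0,"az":0,"jaw":255},{"tx":0,"ty":0,"tz":0,"ax":0,"ay":0,"az":0,"jaw":140},{"tx":0,"ty":0,"tz":0,"ax":0,"ay":0,"az":0,"jaw":80},{"tx":0,"ty":0,"tz":0,"ax":0,"ay":0,"az":0,"jaw":60},{"tx":0,"ty":0,"tz":0,"ax":0,"ay":0,"az":0,"jaw":60},{"tx":0,"ty":0,"tz":-0.03,"ax":0,"ay":0,"az":0,"jaw":60},{"tx":0,"ty":0,"tz":-0.04,"ax":0,"ay":0,"az":0,"jaw":0},{"tx":-0.02,"ty":0,"tz":-0.04,"ax":0,"ay":0,"az":0,"jaw":0},{"tx":0,"ty":0,"tz":0,"ax":0,"ay":0,"az":0,"jaw":0}]'

```text
time: 9.95
tool_pos: [0.6326, -0.1202, 0.0973]
tool_rot: [-0.0, 0.79, 0.613, -0.001]
contact_force: [0.1, 0.2, 0.1]
gripper_width: 1.001
```

```bash
python3 - <<'E'
from h import *
from plant import manip
f=snap("wrist","w11");s=manip.state();go(s,.427,.04,.1);print(s["tool_pos"])
h=snap("scene","sc11");crop(h,240,215,300,260,"pics/cov.png",10)
E
```

```text
shift tool mm [ 103.2 -237.    -4.3] tilt z [-0.006  0.002 -1.   ]
tool y yaw deg -14.3
[ 0.63104123 -0.11871646  0.09419849]
pics/cov.png orig= (240,215)+px/10.000
```

View pics/w11.png

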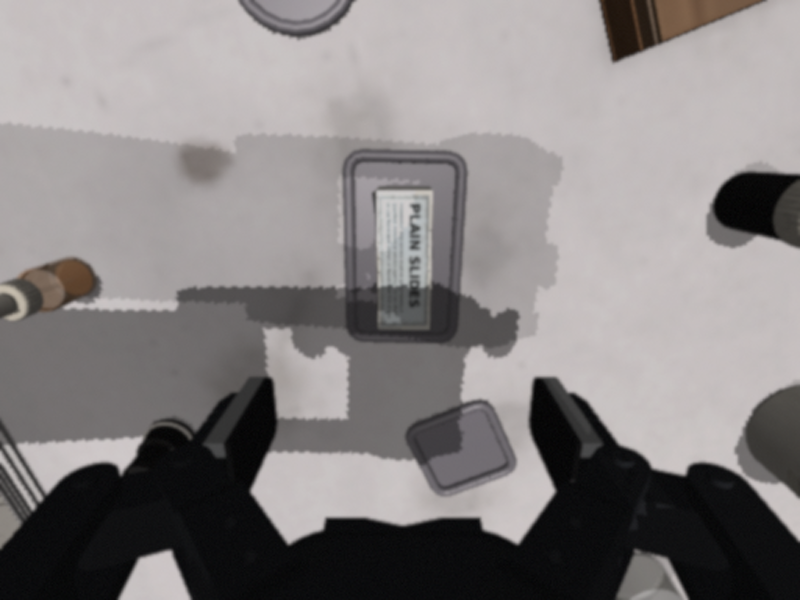

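The pack lies flat inside the long tray, at about (404,258). The small square tray shows at (461,447). Next is the coverslip box.

```bash
python3 - <<'E'
from h import *
f=pickle.load(open("w11.pkl","rb"))
quad(f,[(404,434),(488,399),(518,462),(443,497)],.004,(0,0),1.5625)
quad(f,[(375,190),(432,190),(430,329),(377,329)],.0325,(0,0),1.5625)
E
```

```text
ctr [ 0.6449 -0.2497] sides mm [63.9, 57.4, 61.6, 62.1] dir deg [11.7, 101.1, 16.1, 103.5]
ctr [ 0.6393 -0.1002] sides mm [29.8, 78.4, 30.6, 78.4] dir deg [165.6, 76.0, 165.6, 75.3]
```

move_arm --rows '[{"tx":0.02,"ty":-0.035,"tz":-0.005,"ax":0,"ay":0,"az":0,"jaw":0},{"tx":0.02,"ty":-0.04,"tz":-0.005,"ax":0,"ay":0,"az":0,"jaw":0},{"tx":0.02,"ty":-0.04,"tz":-0.005,"ax":0,"ay":0,"az":0,"jaw":0},{"tx":0.02,"ty":-0.04,"tz":-0.005,"ax":0,"ay":0,"az":0,"jaw":0},{"tx":0.02,"ty":-0.04,"tz":-0.005,"ax":0,"ay":0,"az":0,"jaw":0},{"tx":0.01,"ty":-0.04,"tz":0,"ax":0,"ay":0,"az":0,"jaw":0},{"tx":0,"ty":0,"tz":0,"ax":0,"ay":0,"az":0,"jaw":0},{"tx":0,"ty":0,"tz":0,"ax":0,"ay":0,"az":0,"jaw":0}]'

```text
time: 10.85
tool_pos: [0.4125, 0.055, 0.1042]
tool_rot: [-0.015, 0.79, 0.613, -0.012]
contact_force: [-0.5, -0.1, -0.1]
gripper_width: 1.0
```

```bash
python3 - <<'E'
from h import *
from plant import manip
f=snap("wrist","w12");s=manip.state();go(s,.427,.066,.1);print(s["tool_pos"])
E
```

```text
shift tool mm [14.4 11.7  3.3] tilt z [-0.038  0.009 -0.999]
tool y yaw deg -14.3
[0.4122179  0.05491529 0.10378937]
```

View pics/w12.png

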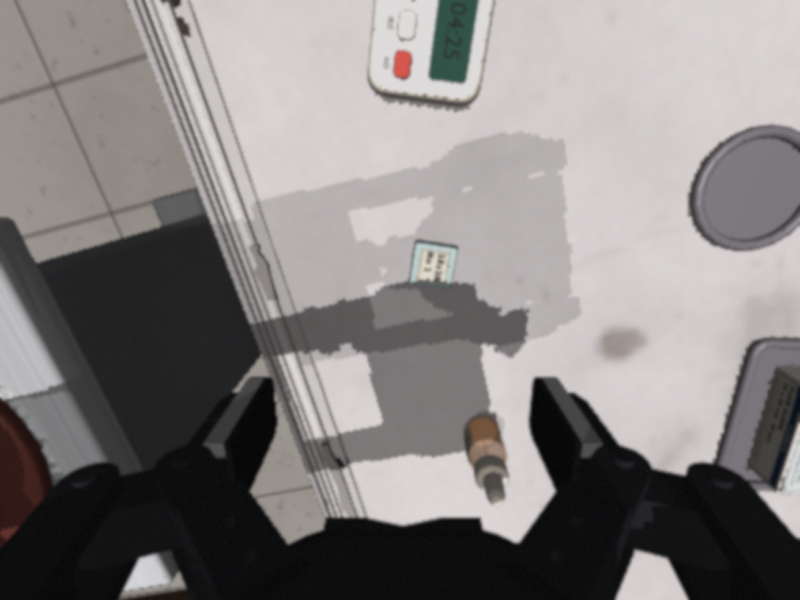

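```bash
python3 - <<'E'
from h import *
from plant import manip
f=pickle.load(open("w12.pkl","rb"));crop(f,250,145,310,200,"pics/w12c.png",10)
s=manip.state();tilt(s)
E
```

```text
pics/w12c.png orig= (250,145)+px/10.000
level ax ay deg [-2.23  0.02]
```

View pics/w12c.png

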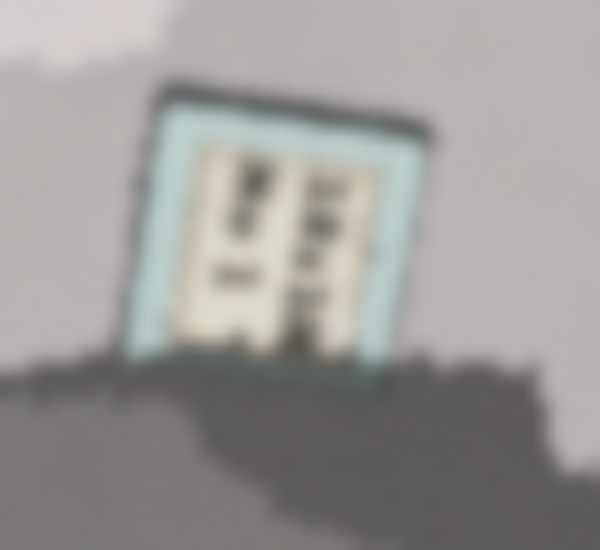

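```bash
python3 - <<'E'
from h import *
from plant import manip
f=pickle.load(open("w12.pkl","rb"))
quad(f,[(157,98),(430,140),(390,385),(123,355)],.014,(250,145),10)
s=manip.state();go(s,.43,.066,.1,np.radians(-21))
E
```

```text
ctr [0.4318 0.0641] sides mm [25.9, 24.2, 25.9, 25.3] dir deg [157.2, 68.8, 159.6, 68.7]
shift tool mm [15.1 14.6  3.2] tilt z [-0.038  0.009 -0.999]
tool y yaw deg -14.3
az total deg 6.66
```

move_arm --rows '[{"tx":0,"ty":0,"tz":0,"ax":-2.2,"ay":0,"az":0,"jaw":0},{"tx":0,"ty":0,"tz":0,"ax":0,"ay":0,"az":6.7,"jaw":0},{"tx":0.015,"ty":0.015,"tz":0.03,"ax":0,"ay":0,"az":0,"jaw":0},{"tx":0,"ty":0,"tz":0,"ax":0,"ay":0,"az":0,"jaw":0},{"tx":0,"ty":0,"tz":0,"ax":0,"ay":0,"az":0,"jaw":0}]'

```text
time: 11.4
tool_pos: [0.4356, 0.0611, 0.0713]
tool_rot: [-0.0, 0.827, 0.562, -0.002]
contact_force: [0.1, 0.2, 1.1]
gripper_width: 0.997
```

```bash
python3 - <<'E'
from h import *
from plant import manip
f=snap("wrist","w13");s=manip.state();go(s,.432,.064,-.025,np.radians(-21.3));tilt(s);print(s["tool_pos"])
crop(f,210,130,310,230,"pics/w13c.png",6)
E
```

```text
shift tool mm [ 1.9 -3.5 95.8] tilt z [-0.004 -0.001 -1.   ]
tool y yaw deg -21.6
az total deg -0.27
level ax ay deg [-0.2   0.15]
[0.43494574 0.06104972 0.07079774]
pics/w13c.png orig= (210,130)+px/6.000
```

View pics/w13c.png

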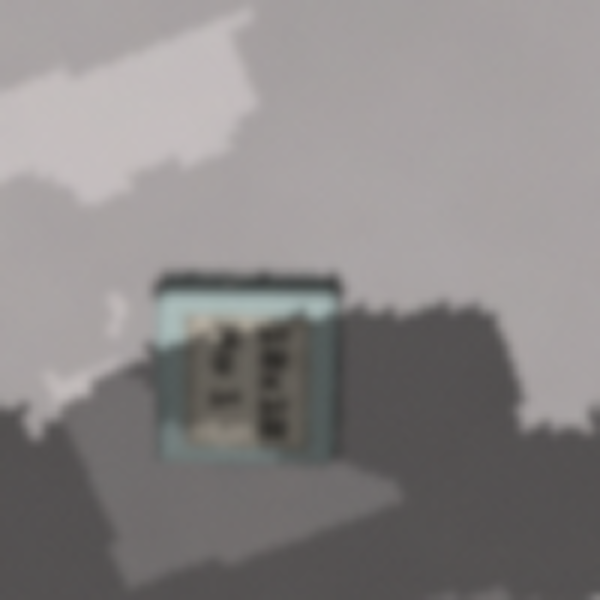

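```bash
python3 - <<'E'
from h import *
f=pickle.load(open("w13.pkl","rb"))
quad(f,[(157,288),(341,290),(337,460),(158,460)],.014,(210,130),6)
E
```

```text
ctr [0.432  0.0642] sides mm [25.8, 25.6, 25.9, 25.9] dir deg [157.8, 67.7, 158.4, 67.4]
```

move_arm --rows '[{"tx":0.002,"ty":-0.0035,"tz":0.02,"ax":-0.2,"ay":0.1,"az":-0.3,"jaw":0},{"tx":0,"ty":0,"tz":0.03,"ax":0,"ay":0,"az":0,"jaw":0},{"tx":0,"ty":0,"tz":0.025,"ax":0,"ay":0,"az":0,"jaw":0},{"tx":0,"ty":0,"tz":0,"ax":0,"ay":0,"az":0,"jaw":0},{"tx":0,"ty":0,"tz":0,"ax":0,"ay":0,"az":0,"jaw":0}]'

```text
time: 11.95
tool_pos: [0.438, 0.0622, 0.0007]
tool_rot: [0.004, 0.826, 0.564, 0.004]
contact_force: [-0.3, 0.8, 0.4]
gripper_width: 1.0
```

```bash
python3 - <<'E'
from h import *
from plant import manip
s=manip.state();go(s,.4325,.0635,-.025,np.radians(-21.3));tilt(s);print(s["tool_pos"])
E
```

```text
shift tool mm [-0.9 -5.9 25.7] tilt z [ 0.011 -0.002 -1.   ]
tool y yaw deg -21.4
az total deg -0.1
level ax ay deg [ 0.64 -0.15]
[0.43804981 0.06222074 0.00072787]
```

move_arm --rows '[{"tx":-0.001,"ty":-0.006,"tz":0.005,"ax":0.6,"ay":-0.1,"az":0.4,"jaw":0},{"tx":0,"ty":0,"tz":0.01,"ax":0,"ay":0,"az":0,"jaw":0},{"tx":0,"ty":0,"tz":0,"ax":0,"ay":0,"az":0,"jaw":0},{"tx":0,"ty":0,"tz":0,"ax":0,"ay":0,"az":0,"jaw":0}]'

```text
time: 12.35
tool_pos: [0.4354, 0.0632, -0.0106]
tool_rot: [0.002, 0.828, 0.56, 0.004]
contact_force: [-0.5, 0.1, -0.3]
gripper_width: 0.997
```

```bash
python3 - <<'E'
from h import *
from plant import manip
s=manip.state();go(s,.432,.0642,-.025,np.radians(-22));tilt(s);print(s["tool_pos"])
E
```

```text
shift tool mm [-0.4 -3.6 14.3] tilt z [ 0.008  0.    -1.   ]
tool y yaw deg -21.9
az total deg 0.14
level ax ay deg [ 0.43 -0.2 ]
[ 0.43540605  0.06320854 -0.01064475]
```

move_arm --rows '[{"tx":0,"ty":-0.004,"tz":0.005,"ax":0.4,"ay":-0.2,"az":0,"jaw":0},{"tx":0,"ty":0,"tz":0.006,"ax":0,"ay":0,"az":0,"jaw":0},{"tx":0,"ty":0,"tz":0.003,"ax":0,"ay":0,"az":0,"jaw":0},{"tx":0,"ty":0,"tz":0,"ax":0,"ay":0,"az":0,"jaw":0}]'

```text
time: 12.75
tool_pos: [0.4319, 0.0649, -0.0253]
tool_rot: [0.0, 0.828, 0.56, 0.0]
contact_force: [-0.1, 0.3, 0.0]
gripper_width: 0.999
```

move_arm --rows '[{"tx":0,"ty":0,"tz":0,"ax":0,"ay":0,"az":0,"jaw":255},{"tx":0,"ty":0,"tz":0,"ax":0,"ay":0,"az":0,"jaw":255},{"tx":0,"ty":0,"tz":0,"ax":0,"ay":0,"az":0,"jaw":255},{"tx":0,"ty":0,"tz":0,"ax":0,"ay":0,"az":0,"jaw":255},{"tx":0,"ty":0,"tz":0,"ax":0,"ay":0,"az":0,"jaw":255},{"tx":0,"ty":0,"tz":0,"ax":0,"ay":0,"az":0,"jaw":255}]'

```text
time: 13.35
tool_pos: [0.4327, 0.0649, -0.0247]
tool_rot: [0.001, 0.828, 0.56, 0.001]
contact_force: [0.3, -0.1, -0.1]
gripper_width: 0.284
```

move_arm --rows '[{"tx":0,"ty":0,"tz":-0.02,"ax":0,"ay":0,"az":0,"jaw":255},{"tx":0,"ty":0,"tz":-0.04,"ax":0,"ay":0,"az":0,"jaw":255},{"tx":0,"ty":0,"tz":-0.04,"ax":0,"ay":0,"az":0,"jaw":255},{"tx":0,"ty":0,"tz":-0.02,"ax":0,"ay":0,"az":-7,"jaw":255},{"tx":0,"ty":0,"tz":0,"ax":0,"ay":0,"az":-7,"jaw":255},{"tx":0,"ty":0,"tz":0,"ax":0,"ay":0,"az":-7,"jaw":255},{"tx":0,"ty":0,"tz":0,"ax":0,"ay":0,"az":-7,"jaw":255},{"tx":0,"ty":0,"tz":0,"ax":0,"ay":0,"az":-7,"jaw":255},{"tx":0,"ty":0,"tz":0,"ax":0,"ay":0,"az":0,"jaw":255},{"tx":0,"ty":0,"tz":0,"ax":0,"ay":0,"az":0,"jaw":255}]'

```text
time: 14.35
tool_pos: [0.4309, 0.0649, 0.0994]
tool_rot: [0.0, 0.613, 0.79, 0.0]
contact_force: [-0.1, -0.1, 0.0]
gripper_width: 0.284
```

```bash
python3 - <<'E'
from h import *
from plant import manip
f=snap("wrist","w14");s=manip.state();go(s,.645,-.25,.09,np.radians(13.5));tilt(s);print(s["tool_pos"],s["gripper_width"])
E
```

```text
shift tool mm [-358.3  129.1    9.6] tilt z [ 0.001 -0.    -1.   ]
tool y yaw deg 14.4
az total deg 0.89
level ax ay deg [0.03 0.02]
[0.43084184 0.06490255 0.09937577] 0.28266394720830373
```

View pics/w14.png

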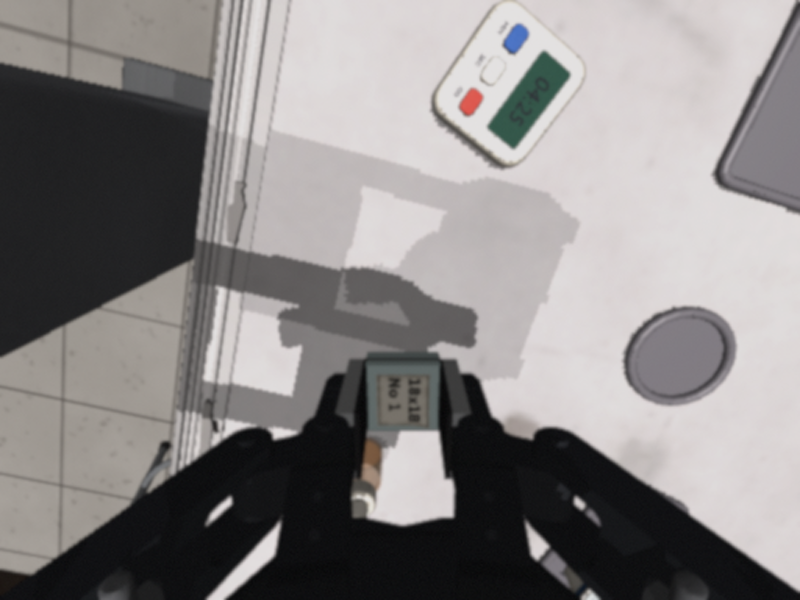

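The coverslip box is held, with its label up at (403,400). Carrying it to the small tray.

move_arm --rows '[{"tx":-0.02,"ty":0.008,"tz":0,"ax":0,"ay":0,"az":0.4,"jaw":255},{"tx":-0.035,"ty":0.013,"tz":0,"ax":0,"ay":0,"az":0.4,"jaw":255},{"tx":-0.04,"ty":0.014,"tz":0,"ax":0,"ay":0,"az":0,"jaw":255},{"tx":-0.04,"ty":0.014,"tz":0,"ax":0,"ay":0,"az":0,"jaw":255},{"tx":-0.04,"ty":0.014,"tz":0,"ax":0,"ay":0,"az":0,"jaw":255},{"tx":-0.04,"ty":0.014,"tz":0,"ax":0,"ay":0,"az":0,"jaw":255},{"tx":-0.04,"ty":0.014,"tz":0,"ax":0,"ay":0,"az":0,"jaw":255},{"tx":-0.04,"ty":0.014,"tz":0,"ax":0,"ay":0,"az":0,"jaw":255},{"tx":-0.03,"ty":0.012,"tz":0,"ax":0,"ay":0,"az":0,"jaw":255},{"tx":-0.02,"ty":0.008,"tz":0,"ax":0,"ay":0,"az":0,"jaw":255},{"tx":0,"ty":0,"tz":0,"ax":0,"ay":0,"az":0,"jaw":255},{"tx":0,"ty":0,"tz":0,"ax":0,"ay":0,"az":0,"jaw":255}]'

```text
time: 15.6
tool_pos: [0.6378, -0.2543, 0.094]
tool_rot: [-0.002, 0.626, 0.78, 0.0]
contact_force: [-0.2, -0.4, -0.9]
gripper_width: 0.281
```

```bash
python3 - <<'E'
from h import *
from plant import manip
f=snap("wrist","w15");s=manip.state();go(s,.645,-.25,.0,np.radians(13.5));tilt(s);print(s["tool_pos"],s["gripper_width"])
E
```

```text
shift tool mm [ 2.1  8.3 94. ] tilt z [-0.003  0.003 -1.   ]
tool y yaw deg 12.5
az total deg -1.02
level ax ay deg [-0.12 -0.19]
[ 0.63763309 -0.25407496  0.094027  ] 0.2833407460180201
```

View pics/w15.png

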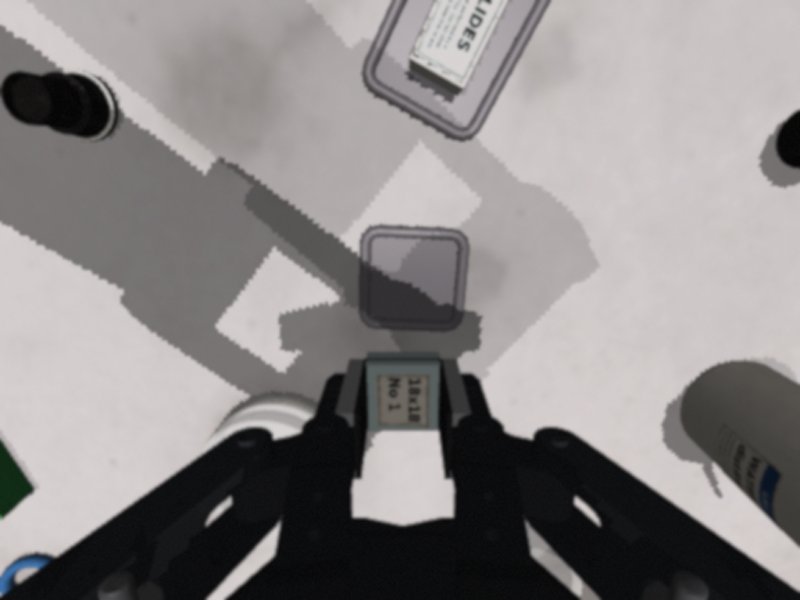

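```bash
python3 - <<'E'
from h import *
from plant import manip
f=pickle.load(open("w15.pkl","rb"))
quad(f,[(360,227),(469,229),(464,330),(362,328)],.004,(0,0),1.5625)
h=pickle.load(open("scene0.pkl","rb"))
print("dish",bp(h,440*.64,222*.64,.015),bp(h,422*.64,222*.64,.02),bp(h,460*.64,222*.64,.02))
E
```

```text
ctr [ 0.6446 -0.249 ] sides mm [64.8, 64.8, 65.2, 64.6] dir deg [11.4, 102.2, 11.2, 101.9]
dish [ 0.57516246 -0.38222363  0.015     ] [ 0.61141147 -0.3576487   0.02      ] [ 0.52917144 -0.39426     0.02      ]
```

move_arm --rows '[{"tx":0.002,"ty":0.008,"tz":0,"ax":0,"ay":-0.2,"az":0.5,"jaw":255},{"tx":0,"ty":0,"tz":0.03,"ax":0,"ay":0,"az":0,"jaw":255},{"tx":0,"ty":0,"tz":0.03,"ax":0,"ay":0,"az":0,"jaw":255},{"tx":0,"ty":0,"tz":0.015,"ax":0,"ay":0,"az":0,"jaw":255},{"tx":0,"ty":0,"tz":0,"ax":0,"ay":0,"az":0,"jaw":255},{"tx":0,"ty":0,"tz":0,"ax":0,"ay":0,"az":0,"jaw":255}]'

```text
time: 16.25
tool_pos: [0.6468, -0.244, 0.0201]
tool_rot: [0.001, 0.629, 0.778, -0.0]
contact_force: [0.3, -0.1, 0.3]
gripper_width: 0.286
```

```bash
python3 - <<'E'
from h import *
from plant import manip
s=manip.state();go(s,.6447,-.2493,-.021,np.radians(11.7));tilt(s);print(s["tool_pos"],s["gripper_width"])
E
```

```text
shift tool mm [-4.7 -3.2 41.1] tilt z [ 0.002 -0.002 -1.   ]
tool y yaw deg 12.1
az total deg 0.39
level ax ay deg [0.08 0.11]
[ 0.64680082 -0.24395693  0.0200978 ] 0.2855032079862933
```

move_arm --rows '[{"tx":-0.005,"ty":-0.003,"tz":0.01,"ax":0,"ay":0,"az":0,"jaw":255},{"tx":0,"ty":0,"tz":0.015,"ax":0,"ay":0,"az":0,"jaw":255},{"tx":0,"ty":0,"tz":0.007,"ax":0,"ay":0,"az":0,"jaw":255},{"tx":0,"ty":0,"tz":0,"ax":0,"ay":0,"az":0,"jaw":255},{"tx":0,"ty":0,"tz":0,"ax":0,"ay":0,"az":0,"jaw":255}]'

```text
time: 16.75
tool_pos: [0.6471, -0.2511, -0.0107]
tool_rot: [0.004, 0.629, 0.778, 0.001]
contact_force: [0.2, 0.4, 0.5]
gripper_width: 0.284
```

```bash
python3 - <<'E'
from h import *
from plant import manip
f=snap("wrist","w16");s=manip.state();go(s,.6447,-.2493,-.021,np.radians(11.7));tilt(s);print(s["tool_pos"],s["contact_force"])
E
```

```text
shift tool mm [ 2.3 -2.  10.3] tilt z [ 0.007 -0.004 -1.   ]
tool y yaw deg 12.1
az total deg 0.37
level ax ay deg [0.33 0.32]
[ 0.64704428 -0.25104502 -0.01063101] [-0.43777083  0.3499165   0.04017417]
```

View pics/w16.png

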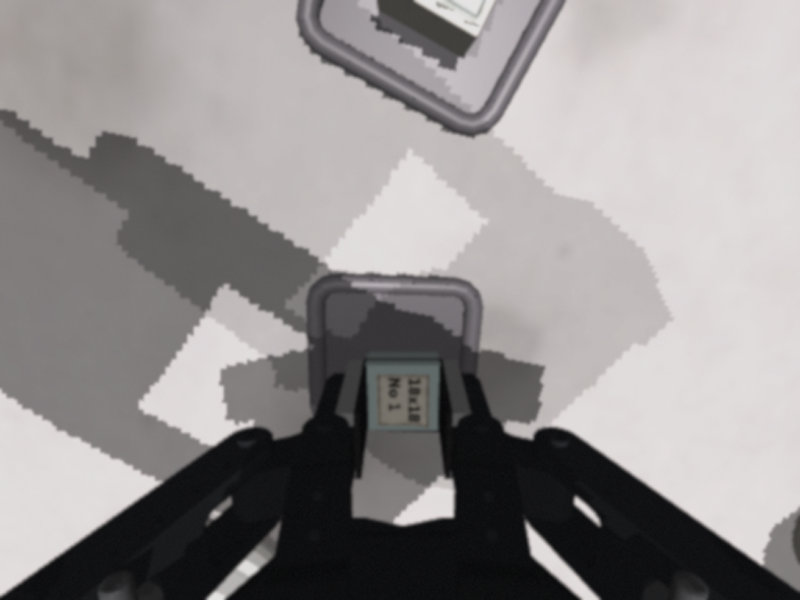

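move_arm --rows '[{"tx":0.002,"ty":-0.002,"tz":0.004,"ax":0.3,"ay":0.3,"az":0,"jaw":255},{"tx":0,"ty":0,"tz":0.002,"ax":0,"ay":0,"az":0,"jaw":255},{"tx":0,"ty":0,"tz":0,"ax":0,"ay":0,"az":0,"jaw":255}]'

```text
time: 17.1
tool_pos: [0.6452, -0.2498, -0.0161]
tool_rot: [0.001, 0.629, 0.778, 0.0]
contact_force: [0.3, 0.1, -0.1]
gripper_width: 0.284
```

move_arm --rows '[{"tx":0,"ty":0,"tz":0.0015,"ax":0,"ay":0,"az":0,"jaw":255},{"tx":0,"ty":0,"tz":0,"ax":0,"ay":0,"az":0,"jaw":255}]'

```text
time: 17.3
tool_pos: [0.6454, -0.2498, -0.0175]
tool_rot: [0.001, 0.629, 0.778, 0.0]
contact_force: [-0.2, 0.5, -0.0]
gripper_width: 0.283
```

move_arm --rows '[{"tx":0,"ty":0,"tz":0.002,"ax":0,"ay":0,"az":0,"jaw":255},{"tx":0,"ty":0,"tz":0.001,"ax":0,"ay":0,"az":0,"jaw":255},{"tx":0,"ty":0,"tz":0,"ax":0,"ay":0,"az":0,"jaw":255}]'

```text
time: 17.6
tool_pos: [0.6455, -0.2499, -0.0204]
tool_rot: [0.001, 0.629, 0.778, 0.0]
contact_force: [-0.6, -0.7, -0.0]
gripper_width: 0.283
```

move_arm --rows '[{"tx":0,"ty":0,"tz":0.001,"ax":0,"ay":0,"az":0,"jaw":255},{"tx":0,"ty":0,"tz":0,"ax":0,"ay":0,"az":0,"jaw":150},{"tx":0,"ty":0,"tz":0,"ax":0,"ay":0,"az":0,"jaw":130},{"tx":0,"ty":0,"tz":0,"ax":0,"ay":0,"az":0,"jaw":130},{"tx":0,"ty":0,"tz":-0.02,"ax":0,"ay":0,"az":0,"jaw":100},{"tx":0,"ty":0,"tz":-0.04,"ax":0,"ay":0,"az":0,"jaw":0},{"tx":-0.02,"ty":0,"tz":-0.04,"ax":0,"ay":0,"az":0,"jaw":0},{"tx":0,"ty":0,"tz":-0.02,"ax":0,"ay":0,"az":0,"jaw":0},{"tx":0,"ty":0,"tz":0,"ax":0,"ay":0,"az":0,"jaw":0}]'

```text
time: 18.5
tool_pos: [0.6483, -0.269, 0.1003]
tool_rot: [-0.001, 0.629, 0.778, -0.0]
contact_force: [0.2, -0.3, 0.7]
gripper_width: 0.997
```

```bash
python3 - <<'E'
from h import *
from plant import manip
f=snap("wrist","w17");s=manip.state();go(s,.457,.14,.12);tilt(s);print(s["tool_pos"])
crop(f,200,120,330,220,"pics/w17c.png",6)
E
```

```text
shift tool mm [ 439.7 -100.8  -20. ] tilt z [-0.003  0.002 -1.   ]
tool y yaw deg 12.1
level ax ay deg [-0.15 -0.13]
[ 0.64774147 -0.26876195  0.09879353]
pics/w17c.png orig= (200,120)+px/6.000
```

View pics/w17c.png

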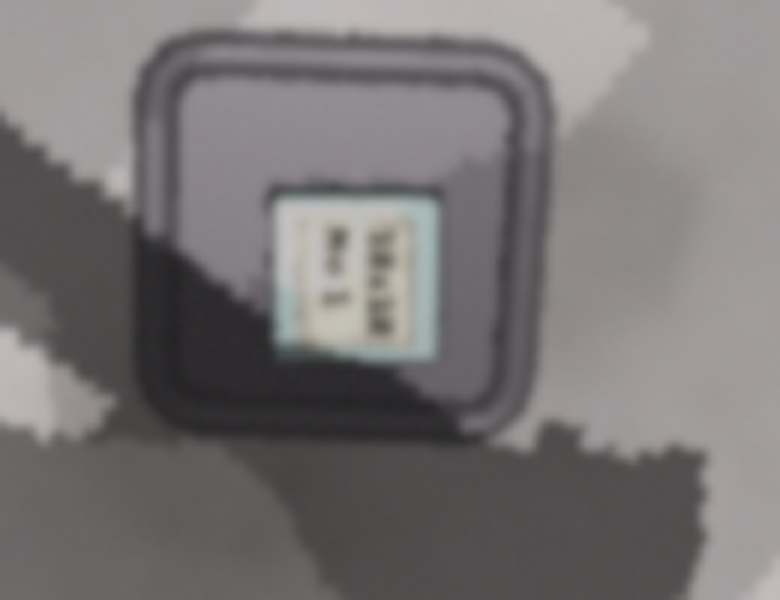

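The coverslip box is flat and central in its tray. Moving to the timer.

move_arm --rows '[{"tx":0.03,"ty":-0.007,"tz":-0.01,"ax":0,"ay":0,"az":0,"jaw":0},{"tx":0.04,"ty":-0.009,"tz":-0.01,"ax":0,"ay":0,"az":0,"jaw":0},{"tx":0.045,"ty":-0.011,"tz":0,"ax":0,"ay":0,"az":0,"jaw":0},{"tx":0.045,"ty":-0.011,"tz":0,"ax":0,"ay":0,"az":0,"jaw":0},{"tx":0.045,"ty":-0.011,"tz":0,"ax":0,"ay":0,"az":0,"jaw":0},{"tx":0.045,"ty":-0.011,"tz":0,"ax":0,"ay":0,"az":0,"jaw":0},{"tx":0.045,"ty":-0.011,"tz":0,"ax":0,"ay":0,"az":0,"jaw":0},{"tx":0.045,"ty":-0.011,"tz":0,"ax":0,"ay":0,"az":0,"jaw":0},{"tx":0.045,"ty":-0.011,"tz":0,"ax":0,"ay":0,"az":0,"jaw":0},{"tx":0.045,"ty":-0.009,"tz":0,"ax":0,"ay":0,"az":0,"jaw":0},{"tx":0,"ty":0,"tz":0,"ax":0,"ay":0,"az":0,"jaw":0},{"tx":0,"ty":0,"tz":0,"ax":0,"ay":0,"az":0,"jaw":0}]'

```text
time: 19.75
tool_pos: [0.4357, 0.1468, 0.0971]
tool_rot: [-0.016, 0.628, 0.778, -0.009]
contact_force: [0.5, -0.2, 0.3]
gripper_width: 1.0
```

```bash
python3 - <<'E'
from h import *
from plant import manip
f=snap("wrist","w18");s=manip.state();go(s,.457,.184,.08);tilt(s);print(s["tool_pos"])
E
```

```text
shift tool mm [32.  29.3 16.4] tilt z [-0.037  0.008 -0.999]
tool y yaw deg 12.1
level ax ay deg [-2.01 -0.87]
[0.43560821 0.14650266 0.09688378]
```

View pics/w18.png

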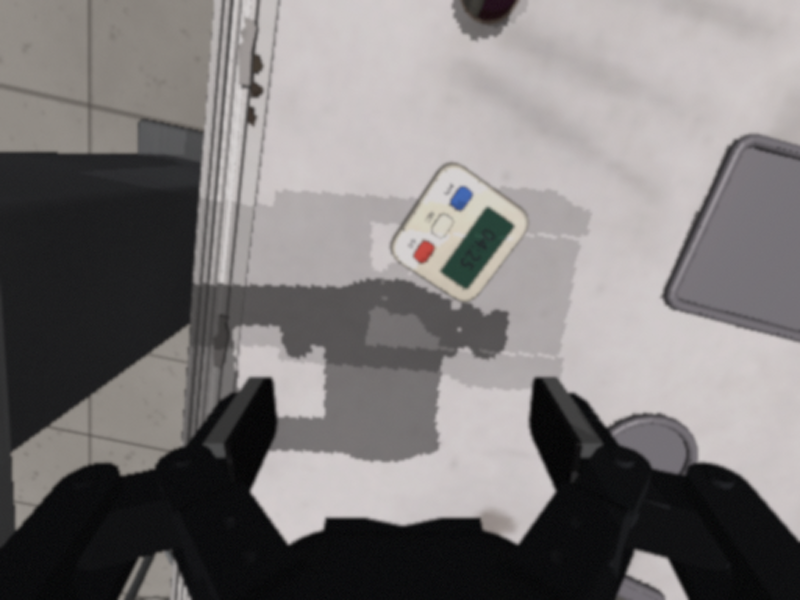

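The white timer with its LCD is at (459,232), with corners near (390,245), (450,160), (530,222) and (468,304). The yellow look-alike is not in this view.

```bash
python3 - <<'E'
from h import *
f=pickle.load(open("w18.pkl","rb"))
quad(f,[(387,247),(450,158),(532,220),(467,306)],.019,(0,0),1.5625)
crop(f,235,90,350,205,"pics/w18c.png",5.2)
E
```

```text
ctr [0.4579 0.1875] sides mm [60.0, 57.3, 61.4, 59.1] dir deg [66.8, 156.8, 68.5, 155.4]
pics/w18c.png orig= (235,90)+px/5.200
```

View pics/w18c.png

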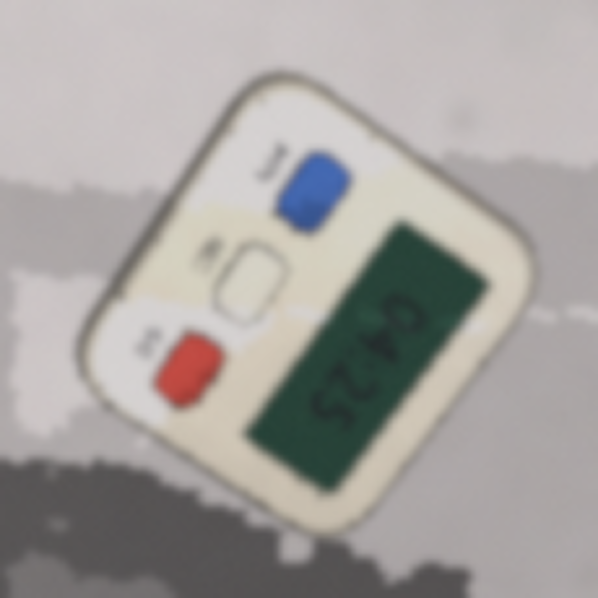

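move_arm --rows '[{"tx":0,"ty":0,"tz":0,"ax":-2.0,"ay":-0.9,"az":0,"jaw":0},{"tx":0,"ty":0,"tz":0,"ax":0,"ay":0,"az":7.2,"jaw":0},{"tx":0,"ty":0,"tz":0,"ax":0,"ay":0,"az":7.2,"jaw":0},{"tx":0,"ty":0,"tz":0,"ax":0,"ay":0,"az":7.2,"jaw":0},{"tx":0,"ty":0,"tz":0,"ax":0,"ay":0,"az":7.2,"jaw":0},{"tx":0,"ty":0,"tz":0,"ax":0,"ay":0,"az":7.2,"jaw":0},{"tx":0,"ty":0,"tz":0,"ax":0,"ay":0,"az":0,"jaw":0}]'

```text
time: 20.5
tool_pos: [0.4375, 0.1366, 0.0914]
tool_rot: [0.0, 0.849, 0.528, -0.004]
contact_force: [-0.2, 0.6, 0.4]
gripper_width: 1.003
```

```bash
python3 - <<'E'
from h import *
from plant import manip
s=manip.state();go(s,.458,.187,.06,np.radians(-23.5));tilt(s);print(s["tool_pos"])
E
```

```text
shift tool mm [54.5 -3.8 31. ] tilt z [-0.007 -0.005 -1.   ]
tool y yaw deg -26.3
az total deg -2.77
level ax ay deg [-0.23  0.4 ]
[0.43750081 0.13659217 0.09135227]
```

move_arm --rows '[{"tx":0,"ty":0,"tz":0,"ax":-0.2,"ay":0.4,"az":-2.5,"jaw":0},{"tx":0.027,"ty":-0.002,"tz":0.01,"ax":0,"ay":0,"az":0,"jaw":0},{"tx":0.027,"ty":-0.002,"tz":0.015,"ax":0,"ay":0,"az":0,"jaw":0},{"tx":0,"ty":0,"tz":0,"ax":0,"ay":0,"az":0,"jaw":0},{"tx":0,"ty":0,"tz":0,"ax":0,"ay":0,"az":0,"jaw":0}]'

```text
time: 21.0
tool_pos: [0.4586, 0.1833, 0.064]
tool_rot: [0.0, 0.836, 0.548, -0.001]
contact_force: [-0.0, 0.3, -0.3]
gripper_width: 1.002
```

```bash
python3 - <<'E'
from h import *
from plant import manip
f=snap("wrist","w19");s=manip.state();go(s,.458,.187,-.028,np.radians(-23.5));tilt(s);print(s["tool_pos"])
E
```

```text
shift tool mm [ 3.6 -1.8 91.9] tilt z [-0.002 -0.001 -1.   ]
tool y yaw deg -23.5
az total deg -0.02
level ax ay deg [-0.07  0.11]
[0.45839668 0.18314103 0.06389385]
```

View pics/w19.png

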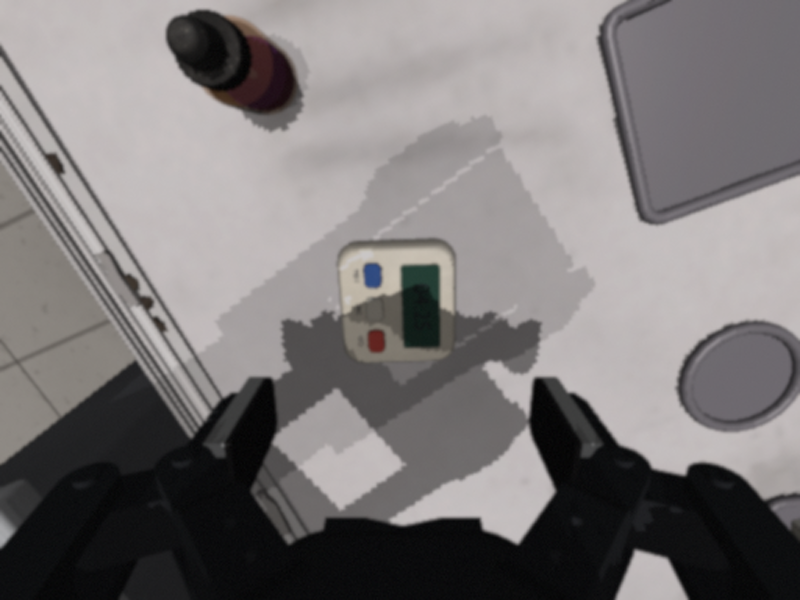

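```bash
python3 - <<'E'
from h import *
f=pickle.load(open("w19.pkl","rb"))
quad(f,[(337,242),(456,239),(456,362),(345,362)],.015,(0,0),1.5625)
E
```

```text
ctr [0.4586 0.1863] sides mm [60.1, 68.8, 61.4, 67.2] dir deg [158.0, 68.7, 156.5, 67.6]
```

move_arm --rows '[{"tx":0.004,"ty":-0.002,"tz":0.01,"ax":0,"ay":0,"az":0,"jaw":0},{"tx":0,"ty":0,"tz":0.02,"ax":0,"ay":0,"az":0,"jaw":0},{"tx":0,"ty":0,"tz":0.02,"ax":0,"ay":0,"az":0,"jaw":0},{"tx":0,"ty":0,"tz":0,"ax":0,"ay":0,"az":0,"jaw":0},{"tx":0,"ty":0,"tz":0,"ax":0,"ay":0,"az":0,"jaw":0}]'

```text
time: 21.55
tool_pos: [0.4595, 0.1854, 0.0133]
tool_rot: [0.001, 0.837, 0.547, 0.001]
contact_force: [-0.1, -0.4, 1.1]
gripper_width: 1.001
```

```bash
python3 - <<'E'
from h import *
from plant import manip
f=snap("wrist","w20");s=manip.state();go(s,.458,.187,-.028,np.radians(-23.5));tilt(s);print(s["tool_pos"])
E
```

```text
shift tool mm [ 1.  -1.9 41.2] tilt z [ 0.002 -0.001 -1.   ]
tool y yaw deg -23.6
az total deg -0.11
level ax ay deg [0.11 0.01]
[0.45925871 0.18536898 0.0132038 ]
```

View pics/w20.png

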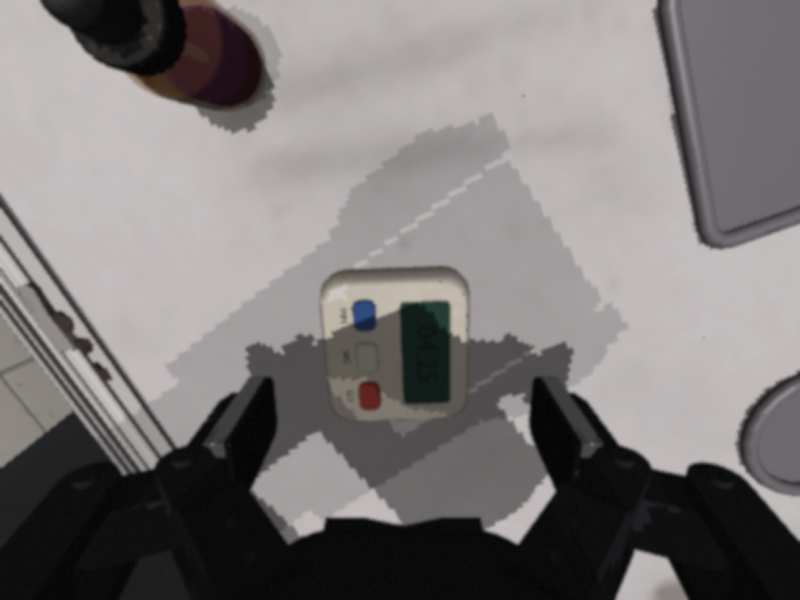

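move_arm --rows '[{"tx":0.001,"ty":-0.002,"tz":0.01,"ax":0.1,"ay":0,"az":-0.1,"jaw":0},{"tx":0,"ty":0,"tz":0.015,"ax":0,"ay":0,"az":0,"jaw":0},{"tx":0,"ty":0,"tz":0.007,"ax":0,"ay":0,"az":0,"jaw":0},{"tx":0,"ty":0,"tz":0,"ax":0,"ay":0,"az":0,"jaw":0},{"tx":0,"ty":0,"tz":0,"ax":0,"ay":0,"az":0,"jaw":0}]'

```text
time: 22.1
tool_pos: [0.4605, 0.1879, -0.0171]
tool_rot: [0.001, 0.836, 0.548, 0.003]
contact_force: [0.4, 0.8, -0.2]
gripper_width: 0.999
```

```bash
python3 - <<'E'
from h import *
from plant import manip
f=snap("wrist","w21");s=manip.state();go(s,.458,.187,-.029,np.radians(-23.0));tilt(s);print(s["tool_pos"])
E
```

```text
shift tool mm [-1.9 -2.  11.9] tilt z [ 0.007  0.002 -1.   ]
tool y yaw deg -23.5
az total deg -0.49
level ax ay deg [ 0.3  -0.24]
[ 0.46051303  0.18791845 -0.01703244]
```

View pics/w21.png

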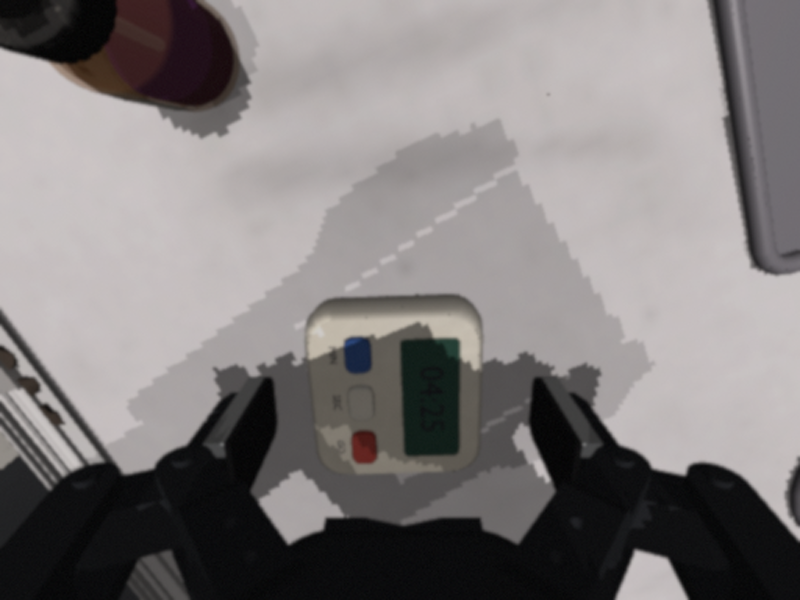

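move_arm --rows '[{"tx":-0.001,"ty":-0.003,"tz":0.005,"ax":0.3,"ay":-0.2,"az":-0.4,"jaw":0},{"tx":0,"ty":0,"tz":0.006,"ax":0,"ay":0,"az":0,"jaw":0},{"tx":0,"ty":0,"tz":0.001,"ax":0,"ay":0,"az":0,"jaw":0},{"tx":0,"ty":0,"tz":0,"ax":0,"ay":0,"az":0,"jaw":0}]'

```text
time: 22.55
tool_pos: [0.4582, 0.1886, -0.0287]
tool_rot: [0.0, 0.834, 0.552, 0.001]
contact_force: [0.1, -1.0, 0.2]
gripper_width: 0.999
```

move_arm --rows '[{"tx":0,"ty":0,"tz":0,"ax":0,"ay":0,"az":0,"jaw":255},{"tx":0,"ty":0,"tz":0,"ax":0,"ay":0,"az":0,"jaw":255},{"tx":0,"ty":0,"tz":0,"ax":0,"ay":0,"az":0,"jaw":255},{"tx":0,"ty":0,"tz":0,"ax":0,"ay":0,"az":0,"jaw":255},{"tx":0,"ty":0,"tz":0,"ax":0,"ay":0,"az":0,"jaw":255}]'

```text
time: 23.05
tool_pos: [0.4585, 0.1887, -0.0279]
tool_rot: [0.0, 0.834, 0.552, 0.001]
contact_force: [0.4, -0.0, -0.5]
gripper_width: 0.691
```

```bash
python3 - <<'E'
from h import *
from plant import manip
f=snap("wrist","w22");s=manip.state();tilt(s);print(s["tool_pos"])
E
```

```text
level ax ay deg [ 0.09 -0.11]
[ 0.45843674  0.18867903 -0.02796263]
```

View pics/w22.png

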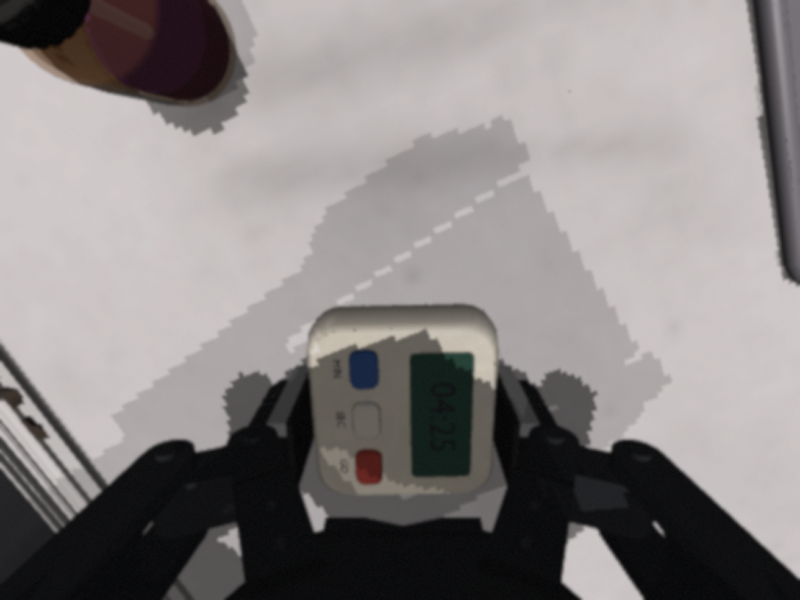

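Timer gripped. Lifting it and moving to the large tray.

move_arm --rows '[{"tx":0,"ty":0,"tz":-0.02,"ax":0,"ay":0,"az":0,"jaw":255},{"tx":0,"ty":0,"tz":-0.03,"ax":0,"ay":0,"az":0,"jaw":255},{"tx":0,"ty":0,"tz":-0.03,"ax":0,"ay":0,"az":0,"jaw":255},{"tx":0,"ty":0.025,"tz":-0.015,"ax":0,"ay":0,"az":0,"jaw":255},{"tx":0,"ty":0.035,"tz":0,"ax":0,"ay":0,"az":0,"jaw":255},{"tx":0.01,"ty":0.035,"tz":0,"ax":0,"ay":0,"az":0,"jaw":255},{"tx":0.02,"ty":0.03,"tz":0,"ax":0,"ay":0,"az":0,"jaw":255},{"tx":0.015,"ty":0.02,"tz":0,"ax":0,"ay":0,"az":0,"jaw":255},{"tx":0,"ty":0,"tz":0,"ax":0,"ay":0,"az":0,"jaw":255},{"tx":0,"ty":0,"tz":0,"ax":0,"ay":0,"az":0,"jaw":255}]'

```text
time: 24.1
tool_pos: [0.6109, 0.1714, 0.0656]
tool_rot: [-0.001, 0.834, 0.552, -0.002]
contact_force: [-0.0, -0.2, -1.2]
gripper_width: 0.691
```

```bash
python3 - <<'E'
from h import *
from plant import manip
f=snap("wrist","w23");s=manip.state();tilt(s);print(s["tool_pos"],s["gripper_width"]);go(s,.645,.221,.06)
E
```

```text
level ax ay deg [-0.22  0.15]
[0.61070278 0.17140297 0.06567395] 0.6892760208837654
shift tool mm [59.1 12.2  5.5] tilt z [-0.004 -0.001 -1.   ]
tool y yaw deg -23.0
```

View pics/w23.png

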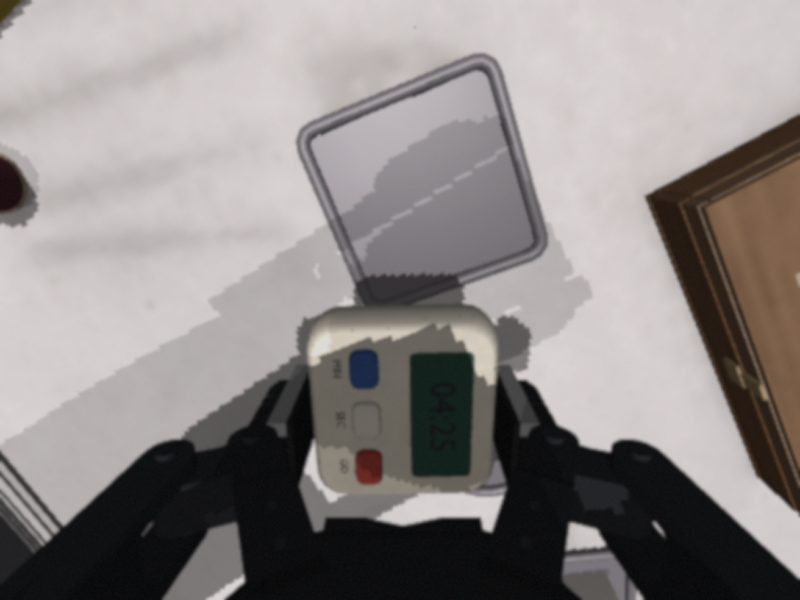

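```bash
python3 - <<'E'
from h import *
f=pickle.load(open("w23.pkl","rb"))
E=[((299,150),(352,283)),((312,127),(475,56)),((501,66),(548,235)),((538,259),(466,291))]
W=[[bp(f,u/1.5625,v/1.5625,.004)[:2] for u,v in e] for e in E]
L=[np.cross([*a,1],[*b,1]) for a,b in W]
P=[np.cross(L[i],L[(i+1)%4]) for i in range(4)];P=np.array([p[:2]/p[2] for p in P])
print(P.round(4),P.mean(0).round(4),[(np.linalg.norm(P[(i+1)%4]-P[i])*1000).round(1) for i in range(4)],[np.degrees(np.arctan2(*(b-a)[::-1])).round(1)%180 for a,b in W])
E
```

```text
[[0.5956 0.2725]
 [0.701  0.2699]
 [0.6967 0.1651]
 [0.5879 0.1603]] [0.6453 0.217 ] [np.float64(105.3), np.float64(104.9), np.float64(109.0), np.float64(112.5)] [np.float64(86.0), np.float64(178.6), np.float64(87.7), np.float64(2.5)]
```

move_arm --rows '[{"tx":0.02,"ty":0.006,"tz":0,"ax":-0.2,"ay":0.1,"az":0,"jaw":255},{"tx":0.025,"ty":0.006,"tz":0,"ax":0,"ay":0,"az":0,"jaw":255},{"tx":0.014,"ty":0,"tz":0,"ax":0,"ay":0,"az":0,"jaw":255},{"tx":0,"ty":0,"tz":0,"ax":0,"ay":0,"az":-7,"jaw":255},{"tx":0,"ty":0,"tz":0,"ax":0,"ay":0,"az":-7,"jaw":255},{"tx":0,"ty":0,"tz":0,"ax":0,"ay":0,"az":-7,"jaw":255},{"tx":0,"ty":0,"tz":0,"ax":0,"ay":0,"az":0,"jaw":255},{"tx":0,"ty":0,"tz":0,"ax":0,"ay":0,"az":0,"jaw":255}]'

```text
time: 24.95
tool_pos: [0.6361, 0.2225, 0.0631]
tool_rot: [-0.002, 0.715, 0.699, -0.005]
contact_force: [-0.6, 0.2, -0.6]
gripper_width: 0.69
```

```bash
python3 - <<'E'
from h import *
from plant import manip
f=snap("wrist","w24");s=manip.state();tilt(s);print(s["tool_pos"],s["gripper_width"]);go(s,.6455,.221,-.0245,np.radians(-2))
E
```

```text
level ax ay deg [-0.56  0.2 ]
[0.63606164 0.22251453 0.0630553 ] 0.692735385908522
shift tool mm [-1.  10.3 87.5] tilt z [-0.01  -0.003 -1.   ]
tool y yaw deg -1.2
az total deg 0.76
```

View pics/w24.png

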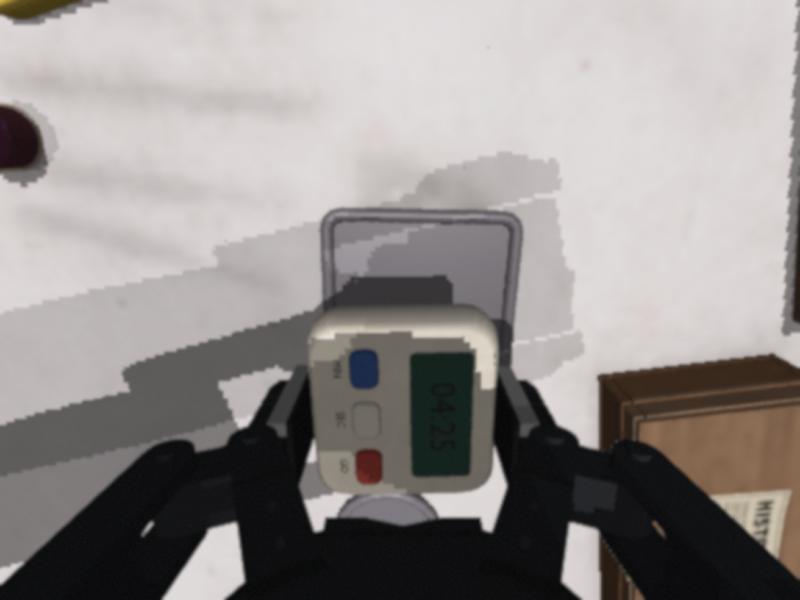

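```bash
python3 - <<'E'
from h import *
f=pickle.load(open("w24.pkl","rb"))
for u,v in((340,209),(505,213),(321,235),(522,235),(325,300),(512,350)): print(u,v,bp(f,u/1.5625,v/1.5625,.004).round(4))
E
```

```text
340 209 [0.6053 0.2739 0.004 ]
505 213 [0.6905 0.2701 0.004 ]
321 235 [0.5944 0.2606 0.004 ]
522 235 [0.7    0.2584 0.004 ]
325 300 [0.5937 0.2244 0.004 ]
512 350 [0.6984 0.1922 0.004 ]
```

move_arm --rows '[{"tx":-0.001,"ty":0.01,"tz":0.005,"ax":-0.5,"ay":0.2,"az":1,"jaw":255},{"tx":0,"ty":0,"tz":0.02,"ax":0,"ay":0,"az":0,"jaw":255},{"tx":0,"ty":0,"tz":0.02,"ax":0,"ay":0,"az":0,"jaw":255},{"tx":0,"ty":0,"tz":0.005,"ax":0,"ay":0,"az":0,"jaw":255},{"tx":0,"ty":0,"tz":0,"ax":0,"ay":0,"az":0,"jaw":255},{"tx":0,"ty":0,"tz":0,"ax":0,"ay":0,"az":0,"jaw":255}]'

```text
time: 25.6
tool_pos: [0.6491, 0.2205, 0.0122]
tool_rot: [0.001, 0.724, 0.689, 0.002]
contact_force: [0.5, 1.4, -1.7]
gripper_width: 0.694
```

```bash
python3 - <<'E'
from h import *
from plant import manip
f=snap("wrist","w25");s=manip.state();tilt(s);print(s["tool_pos"],s["gripper_width"]);go(s,.6455,.221,-.0245,np.radians(-2))
E
```

```text
level ax ay deg [ 0.24 -0.05]
[0.64928484 0.22048486 0.01247591] 0.6922807637598631
shift tool mm [ 0.3 -4.  37. ] tilt z [ 0.004  0.001 -1.   ]
tool y yaw deg -2.8
az total deg -0.83
```

View pics/w25.png

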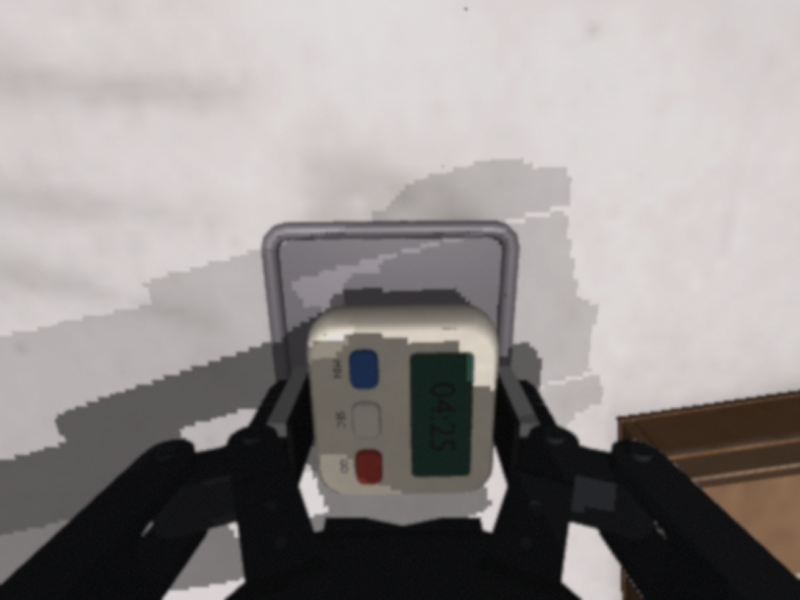

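move_arm --rows '[{"tx":0,"ty":-0.003,"tz":0.008,"ax":0.2,"ay":0,"az":0,"jaw":255},{"tx":0,"ty":0,"tz":0.012,"ax":0,"ay":0,"az":0,"jaw":255},{"tx":0,"ty":0,"tz":0.006,"ax":0,"ay":0,"az":0,"jaw":255},{"tx":0,"ty":0,"tz":0,"ax":0,"ay":0,"az":0,"jaw":255},{"tx":0,"ty":0,"tz":0,"ax":0,"ay":0,"az":0,"jaw":255}]'

```text
time: 26.15
tool_pos: [0.6475, 0.2211, -0.0136]
tool_rot: [0.001, 0.725, 0.689, 0.002]
contact_force: [-0.3, -0.6, -1.3]
gripper_width: 0.69
```

```bash
python3 - <<'E'
from h import *
from plant import manip
f=snap("wrist","w26");s=manip.state();tilt(s);print(s["tool_pos"],s["gripper_width"]);go(s,.6465,.2205,-.0245,np.radians(-2.5))
E
```

```text
level ax ay deg [ 0.21 -0.1 ]
[ 0.64743067  0.2210586  -0.01361136] 0.6851005565729114
shift tool mm [-0.6 -0.9 10.9] tilt z [ 0.004  0.002 -1.   ]
tool y yaw deg -2.9
az total deg -0.36
```

View pics/w26.png

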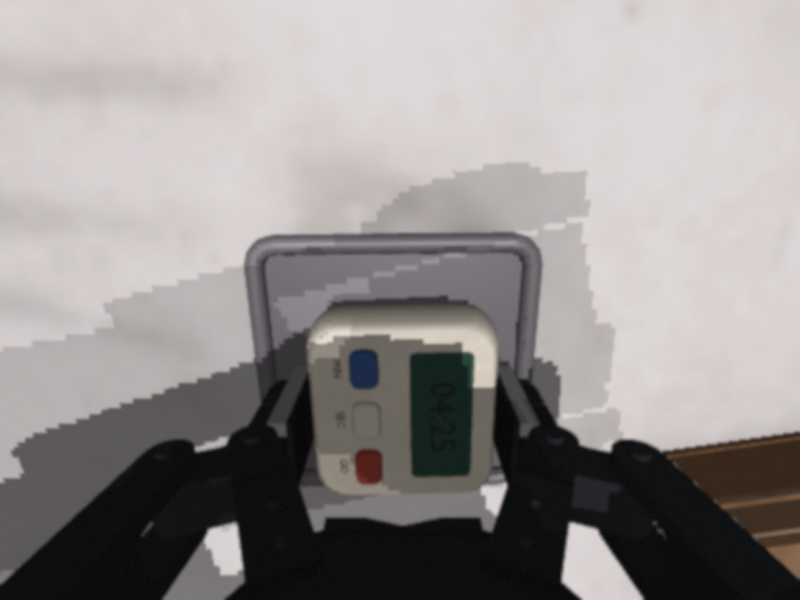

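move_arm --rows '[{"tx":0,"ty":-0.003,"tz":0.004,"ax":0.2,"ay":-0.1,"az":0,"jaw":255},{"tx":0,"ty":0,"tz":0.003,"ax":0,"ay":0,"az":0,"jaw":255},{"tx":0,"ty":0,"tz":0,"ax":0,"ay":0,"az":0,"jaw":255},{"tx":0,"ty":0,"tz":0,"ax":0,"ay":0,"az":0,"jaw":255}]'

```text
time: 26.6
tool_pos: [0.6447, 0.2214, -0.0205]
tool_rot: [0.0, 0.724, 0.689, 0.0]
contact_force: [-0.3, -0.2, -0.9]
gripper_width: 0.693
```

move_arm --rows '[{"tx":0,"ty":0,"tz":0.002,"ax":0,"ay":0,"az":0,"jaw":255},{"tx":0,"ty":0,"tz":0,"ax":0,"ay":0,"az":0,"jaw":255}]'

```text
time: 26.8
tool_pos: [0.6449, 0.2215, -0.0224]
tool_rot: [0.0, 0.724, 0.689, 0.001]
contact_force: [-0.4, -0.2, -1.3]
gripper_width: 0.693
```

move_arm --rows '[{"tx":0,"ty":0,"tz":0.002,"ax":0,"ay":0,"az":0,"jaw":255},{"tx":0,"ty":0,"tz":0,"ax":0,"ay":0,"az":0,"jaw":255},{"tx":0,"ty":0,"tz":0.001,"ax":0,"ay":0,"az":0,"jaw":255}]'

```text
time: 27.1
tool_pos: [0.6453, 0.2215, -0.0252]
tool_rot: [0.001, 0.724, 0.689, 0.001]
contact_force: [0.9, -0.3, -0.9]
gripper_width: 0.692
```

move_arm --rows '[{"tx":0,"ty":0,"tz":0,"ax":0,"ay":0,"az":0,"jaw":60},{"tx":0,"ty":0,"tz":0,"ax":0,"ay":0,"az":0,"jaw":40},{"tx":0,"ty":0,"tz":0,"ax":0,"ay":0,"az":0,"jaw":30},{"tx":0,"ty":0,"tz":0,"ax":0,"ay":0,"az":0,"jaw":30},{"tx":0,"ty":0,"tz":-0.02,"ax":0,"ay":0,"az":0,"jaw":30},{"tx":0,"ty":0,"tz":-0.04,"ax":0,"ay":0,"az":0,"jaw":0},{"tx":-0.02,"ty":0,"tz":-0.04,"ax":0,"ay":0,"az":0,"jaw":0},{"tx":-0.03,"ty":0,"tz":-0.03,"ax":0,"ay":0,"az":0,"jaw":0},{"tx":0,"ty":0,"tz":0,"ax":0,"ay":0,"az":0,"jaw":0},{"tx":0,"ty":0,"tz":0,"ax":0,"ay":0,"az":0,"jaw":0}]'

```text
time: 28.1
tool_pos: [0.642, 0.1704, 0.1089]
tool_rot: [0.001, 0.724, 0.69, 0.0]
contact_force: [0.0, -0.7, 0.2]
gripper_width: 1.005
```

```bash
python3 - <<'E'
from h import *
from plant import manip
f=snap("wrist","w27");s=manip.state();tilt(s);print(s["tool_pos"],s["gripper_width"]);go(s,.445,.26,.15)
E
```

```text
level ax ay deg [0.11 0.04]
[0.6424231  0.17051124 0.10920366] 1.000906402335878
shift tool mm [  79.8 -201.4  -41.2] tilt z [ 0.002 -0.001 -1.   ]
tool y yaw deg -2.8
```

View pics/w27.png

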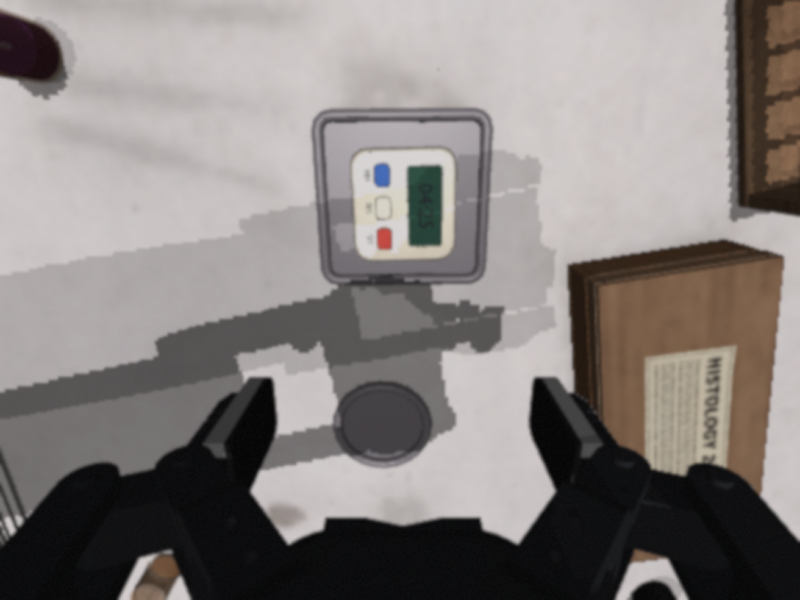

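Timer is flat inside the large tray. The round tray is at (383,423).

```bash
python3 - <<'E'
from h import *
f=pickle.load(open("w27.pkl","rb"))
P=lambda u,v,z=.004:bp(f,u/1.5625,v/1.5625,z).round(4)
for q in((334,423),(432,423),(383,381),(383,467)): print(P(*q))
print("box",P(585,430,.0),P(605,500,.05))
s0=pickle.load(open("scene0.pkl","rb"))
for u,v in ((309,340),(350,340),(330,327),(330,354)): print(bp(s0,u*.64,v*.64,.005).round(4))
h=snap("scene","sc28");crop(h,180,270,260,330,"pics/bot.png",8)
E
```

```text
[0.588  0.0641 0.004 ]
[0.6592 0.0605 0.004 ]
[0.6258 0.0966 0.004 ]
[0.6212 0.0237 0.004 ]
box [0.7728 0.046  0.    ] [0.7674 0.0285 0.05  ]
[0.6546 0.0808 0.005 ]
[0.5839 0.0489 0.005 ]
[0.6364 0.0335 0.005 ]
[0.5998 0.0962 0.005 ]
pics/bot.png orig= (180,270)+px/8.000
```

View pics/bot.png

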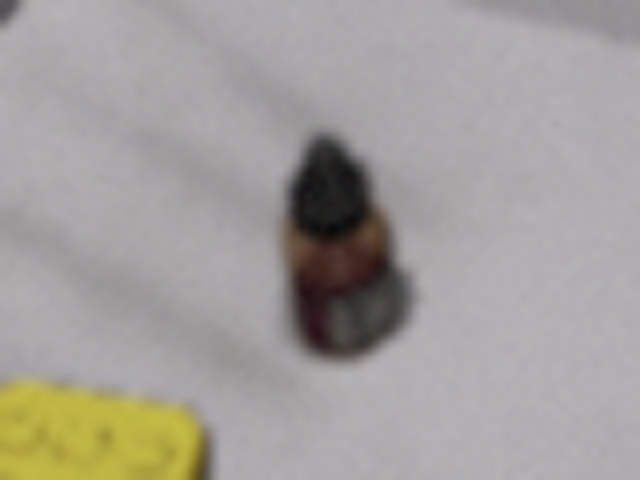

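move_arm --rows '[{"tx":0.01,"ty":-0.03,"tz":-0.01,"ax":0,"ay":0,"az":0,"jaw":0},{"tx":0.013,"ty":-0.04,"tz":-0.01,"ax":0,"ay":0,"az":0,"jaw":0},{"tx":0.015,"ty":-0.04,"tz":0,"ax":0,"ay":0,"az":0,"jaw":0},{"tx":0.015,"ty":-0.04,"tz":0,"ax":0,"ay":0,"az":0,"jaw":0},{"tx":0.012,"ty":-0.04,"tz":0,"ax":0,"ay":0,"az":0,"jaw":0},{"tx":0,"ty":0,"tz":0,"ax":0,"ay":0,"az":0,"jaw":0},{"tx":0,"ty":0,"tz":0,"ax":0,"ay":0,"az":0,"jaw":0}]'

```text
time: 28.9
tool_pos: [0.4407, 0.2491, 0.1147]
tool_rot: [-0.006, 0.722, 0.692, -0.01]
contact_force: [0.2, -0.7, 0.3]
gripper_width: 1.002
```

```bash
python3 - <<'E'
from h import *
from plant import manip
f=snap("wrist","w28");s=manip.state();tilt(s);print(s["tool_pos"],s["gripper_width"]);go(s,.445,.311,.15)
E
```

```text
level ax ay deg [-1.34  0.38]
[0.44056752 0.24884826 0.1142734 ] 1.0009500705628864
shift tool mm [ 62.    0.9 -36.2] tilt z [-0.024 -0.006 -1.   ]
tool y yaw deg -2.5
```

View pics/w28.png

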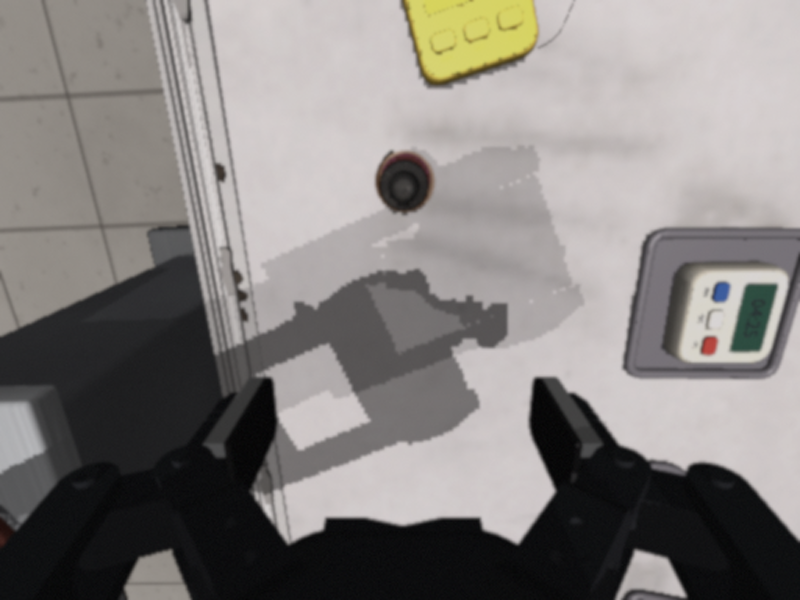

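```bash
python3 - <<'E'
from h import *
from plant import manip
f=pickle.load(open("w28.pkl","rb"));crop(f,220,85,300,145,"pics/w28c.png",10)
for u,v,z in((403,188,.086),(405,181,.047)): print(bp(f,u/1.5625,v/1.5625,z).round(4))
E
```

```text
pics/w28c.png orig= (220,85)+px/10.000
[0.4441 0.3128 0.086 ]
[0.4443 0.313  0.047 ]
```

View pics/w28c.png

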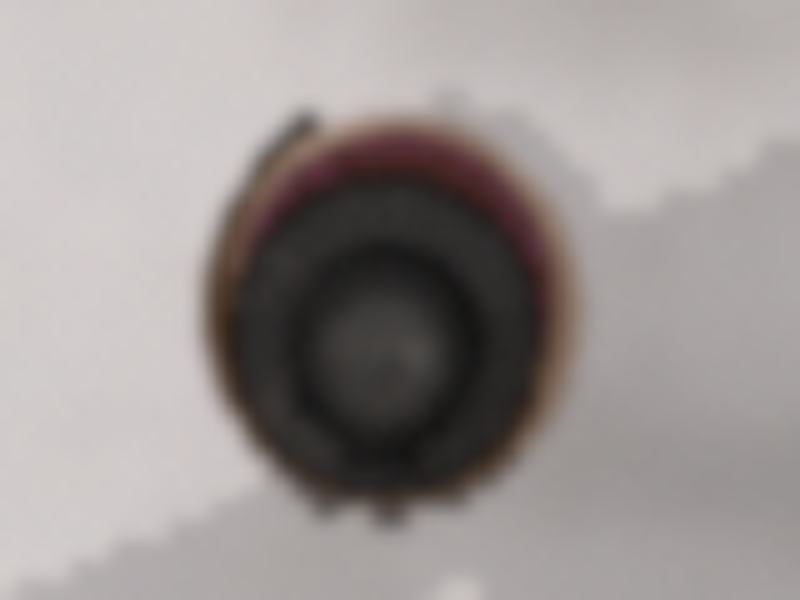

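move_arm --rows '[{"tx":0.02,"ty":0,"tz":0,"ax":-1.3,"ay":0.4,"az":0,"jaw":0},{"tx":0.025,"ty":0,"tz":0,"ax":0,"ay":0,"az":0,"jaw":0},{"tx":0.018,"ty":0,"tz":0,"ax":0,"ay":0,"az":0,"jaw":0},{"tx":0,"ty":0,"tz":0,"ax":0,"ay":0,"az":0,"jaw":0},{"tx":0,"ty":0,"tz":0,"ax":0,"ay":0,"az":0,"jaw":0}]'

```text
time: 29.45
tool_pos: [0.4472, 0.3121, 0.1109]
tool_rot: [-0.0, 0.724, 0.69, -0.002]
contact_force: [-0.3, -0.3, 0.5]
gripper_width: 1.002
```

```bash
python3 - <<'E'
from h import *
from plant import manip
f=snap("wrist","w29");s=manip.state();tilt(s);print(s["tool_pos"],s["gripper_width"]);go(s,.4442,.313,.05)
E
```

```text
level ax ay deg [-0.17  0.14]
[0.44724727 0.31190485 0.11094178] 0.999519806561308
shift tool mm [ 1.1 -2.9 60.9] tilt z [-0.003 -0.002 -1.   ]
tool y yaw deg -2.8
```

View pics/w29.png

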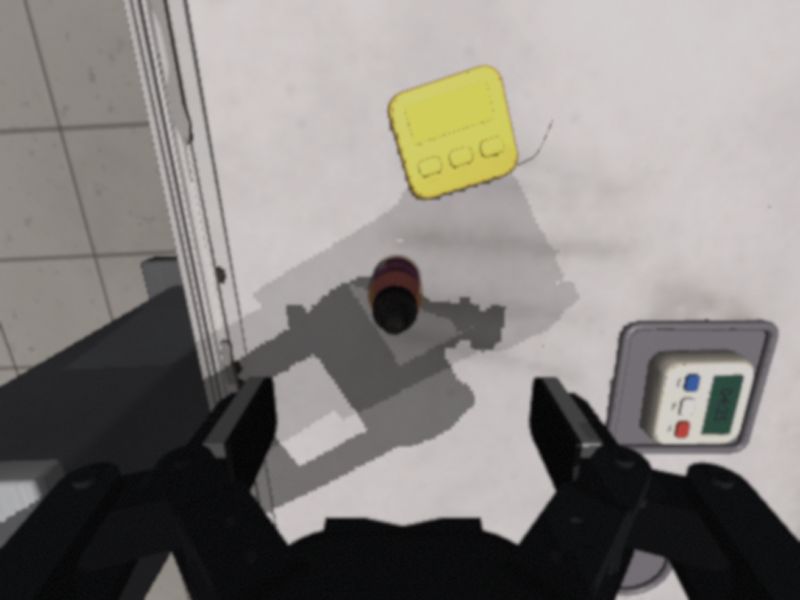

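```bash
python3 - <<'E'
from h import *
f=pickle.load(open("w29.pkl","rb"))
for z in(.086,.047,.0): print(z,(pj(f,[.4442,.313,z])*1.5625).round())
print(bp(f,394/1.5625,319/1.5625,.084).round(4),bp(f,395/1.5625,262/1.5625,0).round(4))
E
```

```text
0.086 [394. 324.]
0.047 [396. 298.]
0.0 [397. 275.]
[0.4442 0.3148 0.084 ] [0.4435 0.3221 0.    ]
```

move_arm --rows '[{"tx":0.001,"ty":-0.003,"tz":0.01,"ax":-0.2,"ay":0.1,"az":0,"jaw":0},{"tx":0,"ty":0,"tz":0.02,"ax":0,"ay":0,"az":0,"jaw":0},{"tx":0,"ty":0,"tz":0.02,"ax":0,"ay":0,"az":0,"jaw":0},{"tx":0,"ty":0,"tz":0,"ax":0,"ay":0,"az":0,"jaw":0},{"tx":0,"ty":0,"tz":0,"ax":0,"ay":0,"az":0,"jaw":0}]'

```text
time: 30.0
tool_pos: [0.4446, 0.3096, 0.0577]
tool_rot: [0.001, 0.726, 0.688, -0.0]
contact_force: [0.2, 0.1, 0.5]
gripper_width: 0.999
```

```bash
python3 - <<'E'
from h import *
from plant import manip
f=snap("wrist","w30");s=manip.state();tilt(s);print(s["tool_pos"],s["gripper_width"]);go(s,.4442,.313,-.003)
h=snap("scene","sc30");g=snap("side","s30")
A=cv2.resize(h["color"][225:325,180:260,::-1],None,fx=5,fy=5,interpolation=cv2.INTER_CUBIC)
B=cv2.resize(g["color"][110:190,215:275,::-1],None,fx=6.25,fy=6.25,interpolation=cv2.INTER_CUBIC)
cv2.imwrite("pics/ov30.png",np.hstack([A,B]))
E
```

```text
level ax ay deg [0.  0.1]
[0.44433709 0.30950186 0.05757094] 1.0006060140373345
shift tool mm [ 3.6 -0.3 60.6] tilt z [-0.    -0.002 -1.   ]
tool y yaw deg -3.1
```

View pics/w30.png

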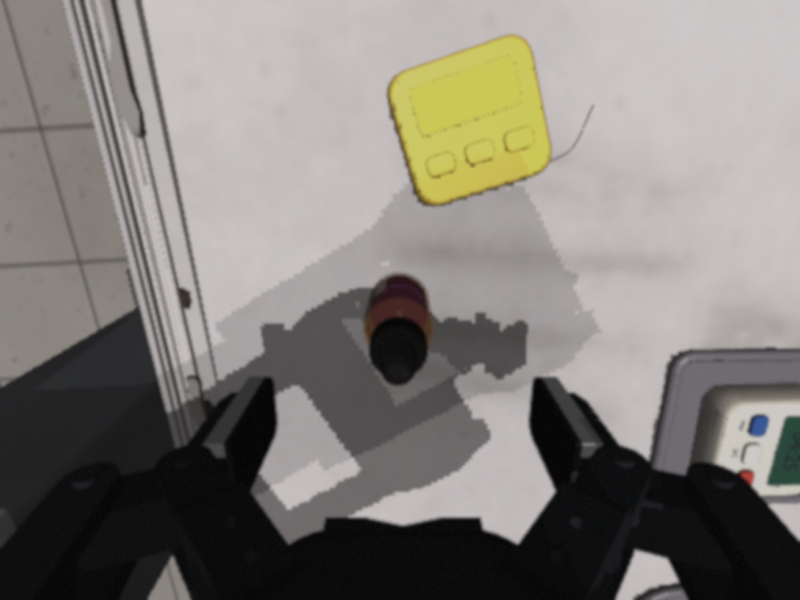

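View pics/ov30.png

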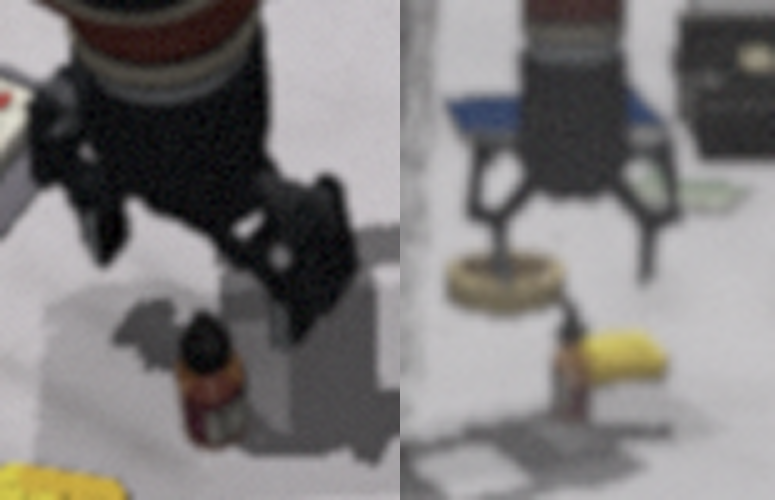

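Measured in the side view, the palm also sits about 97 mm behind the reported TCP, which matches the same 25 mm offset. A reading of -0.004 therefore puts the pads at about z=0.04, with the palm at about 0.094, clear of the bulb.

move_arm --rows '[{"tx":0.004,"ty":0,"tz":0.01,"ax":0,"ay":0.1,"az":0,"jaw":0},{"tx":0,"ty":0,"tz":0.02,"ax":0,"ay":0,"az":0,"jaw":0},{"tx":0,"ty":0,"tz":0.01,"ax":0,"ay":0,"az":0,"jaw":0},{"tx":0,"ty":0,"tz":0,"ax":0,"ay":0,"az":0,"jaw":0},{"tx":0,"ty":0,"tz":0,"ax":0,"ay":0,"az":0,"jaw":0}]'

```text
time: 30.65
tool_pos: [0.4481, 0.3164, 0.0201]
tool_rot: [0.001, 0.726, 0.688, 0.005]
contact_force: [0.2, -0.0, 0.2]
gripper_width: 1.002
```

```bash
python3 - <<'E'
from h import *
from plant import manip
f=snap("wrist","w31");s=manip.state();tilt(s);print(s["tool_pos"],s["gripper_width"]);go(s,.4442,.3135,-.004)
E
```

```text
level ax ay deg [ 0.46 -0.3 ]
[0.4480934  0.31640792 0.02014628] 0.9986765581263511
shift tool mm [-3.2 -3.9 24.1] tilt z [ 0.008  0.005 -1.   ]
tool y yaw deg -3.1
```

View pics/w31.png

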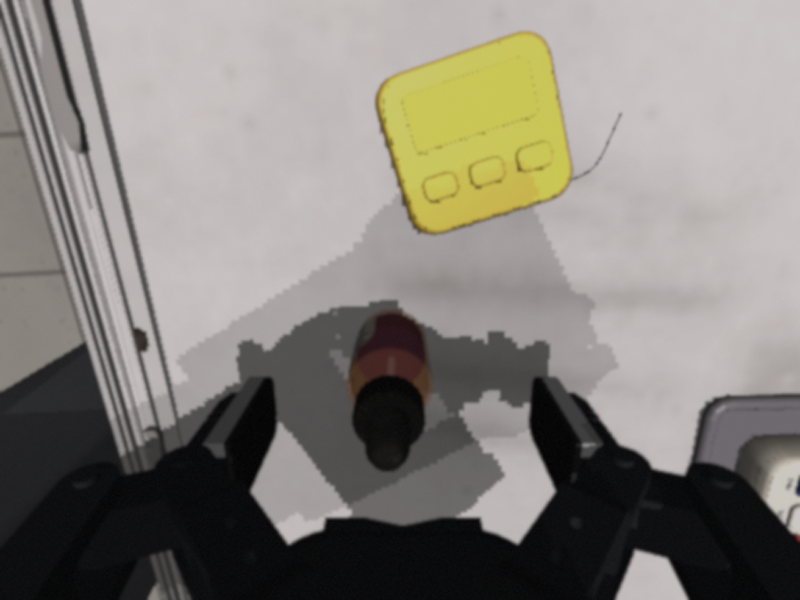

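move_arm --rows '[{"tx":-0.003,"ty":-0.004,"tz":0,"ax":0.5,"ay":-0.3,"az":0,"jaw":0},{"tx":0,"ty":0,"tz":0.008,"ax":0,"ay":0,"az":0,"jaw":0},{"tx":0,"ty":0,"tz":0.008,"ax":0,"ay":0,"az":0,"jaw":0},{"tx":0,"ty":0,"tz":0,"ax":0,"ay":0,"az":0,"jaw":0},{"tx":0,"ty":0,"tz":0,"ax":0,"ay":0,"az":0,"jaw":0}]'

```text
time: 31.2
tool_pos: [0.4448, 0.314, 0.0046]
tool_rot: [0.0, 0.726, 0.688, 0.001]
contact_force: [0.6, 1.0, -1.2]
gripper_width: 1.003
```

```bash
python3 - <<'E'
from h import *
from plant import manip
f=snap("wrist","w32");s=manip.state();tilt(s);print(s["tool_pos"],s["contact_force"]);go(s,.4442,.3135,-.004)
g=snap("side","s32");h=snap("scene","sc32")
A=cv2.resize(h["color"][225:325,180:260,::-1],None,fx=5,fy=5,interpolation=cv2.INTER_CUBIC)
B=cv2.resize(g["color"][110:190,215:275,::-1],None,fx=6.25,fy=6.25,interpolation=cv2.INTER_CUBIC)
cv2.imwrite("pics/ov32.png",np.hstack([A,B]))
E
```

```text
level ax ay deg [ 0.05 -0.06]
[0.44460073 0.31396844 0.00448842] [-0.53428601 -0.66647757 -0.81250333]
shift tool mm [-0.5 -0.4  8.5] tilt z [ 0.001  0.001 -1.   ]
tool y yaw deg -3.1
```

View pics/w32.png

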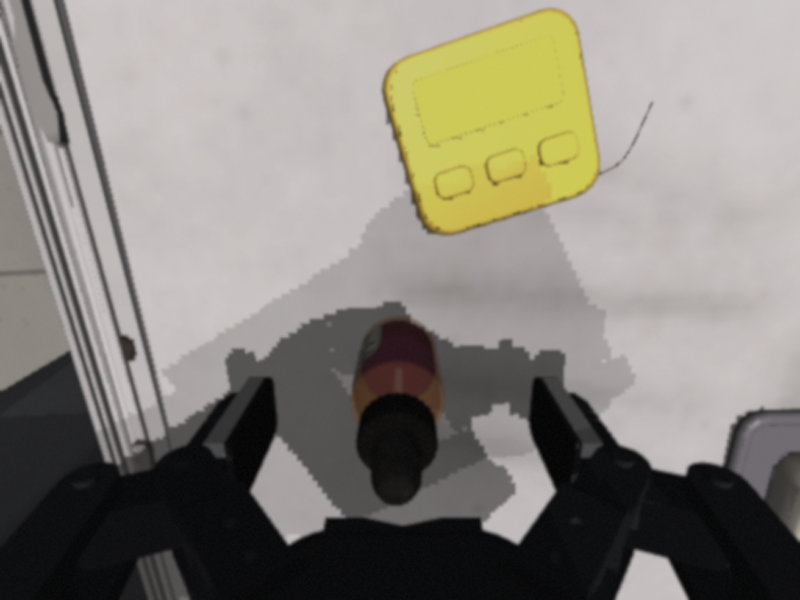

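View pics/ov32.png

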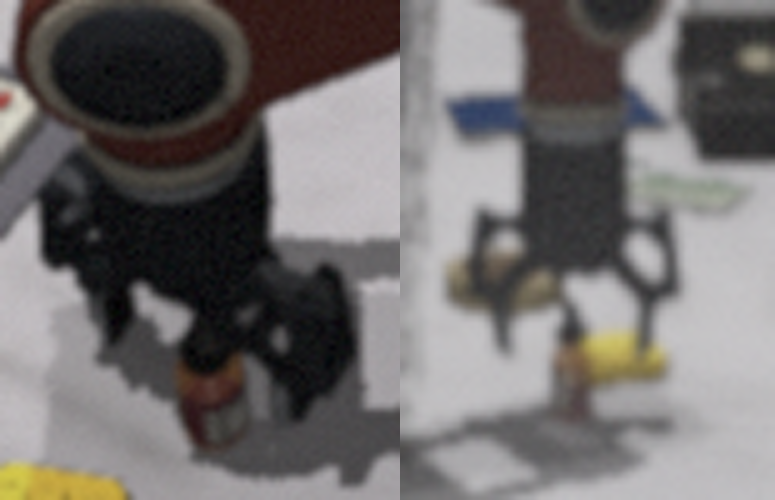

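move_arm --rows '[{"tx":0,"ty":0,"tz":0.005,"ax":0,"ay":0,"az":0,"jaw":0},{"tx":0,"ty":0,"tz":0.003,"ax":0,"ay":0,"az":0,"jaw":0},{"tx":0,"ty":0,"tz":0,"ax":0,"ay":0,"az":0,"jaw":0}]'

```text
time: 31.65
tool_pos: [0.4453, 0.3143, -0.0033]
tool_rot: [0.0, 0.726, 0.688, 0.002]
contact_force: [-0.3, 0.4, -0.8]
gripper_width: 0.998
```

move_arm --rows '[{"tx":0,"ty":0,"tz":0,"ax":0,"ay":0,"az":0,"jaw":100},{"tx":0,"ty":0,"tz":0,"ax":0,"ay":0,"az":0,"jaw":140},{"tx":0,"ty":0,"tz":0,"ax":0,"ay":0,"az":0,"jaw":160},{"tx":0,"ty":0,"tz":0,"ax":0,"ay":0,"az":0,"jaw":200},{"tx":0,"ty":0,"tz":0,"ax":0,"ay":0,"az":0,"jaw":255},{"tx":0,"ty":0,"tz":0,"ax":0,"ay":0,"az":0,"jaw":255},{"tx":0,"ty":0,"tz":0,"ax":0,"ay":0,"az":0,"jaw":255}]'

```text
time: 32.35
tool_pos: [0.4456, 0.3145, -0.0028]
tool_rot: [0.0, 0.726, 0.688, 0.002]
contact_force: [0.7, 0.4, -0.7]
gripper_width: 0.353
```

```bash
python3 - <<'E'
from h import *
from plant import manip
f=snap("wrist","w33");s=manip.state();tilt(s);print(s["tool_pos"],s["contact_force"])
g=snap("side","s33");h=snap("scene","sc33")
A=cv2.resize(h["color"][225:325,180:260,::-1],None,fx=5,fy=5,interpolation=cv2.INTER_CUBIC)
B=cv2.resize(g["color"][110:190,215:275,::-1],None,fx=6.25,fy=6.25,interpolation=cv2.INTER_CUBIC)
cv2.imwrite("pics/ov33.png",np.hstack([A,B]))
E
```

```text
level ax ay deg [ 0.16 -0.13]
[ 0.44553904  0.31454311 -0.00283218] [-0.80568343 -0.32751862 -1.42003833]
```

View pics/ov33.png

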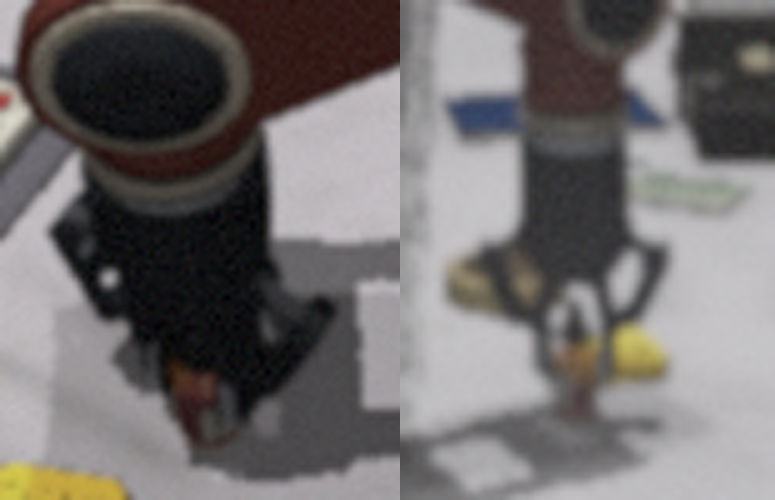

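View pics/w33.png

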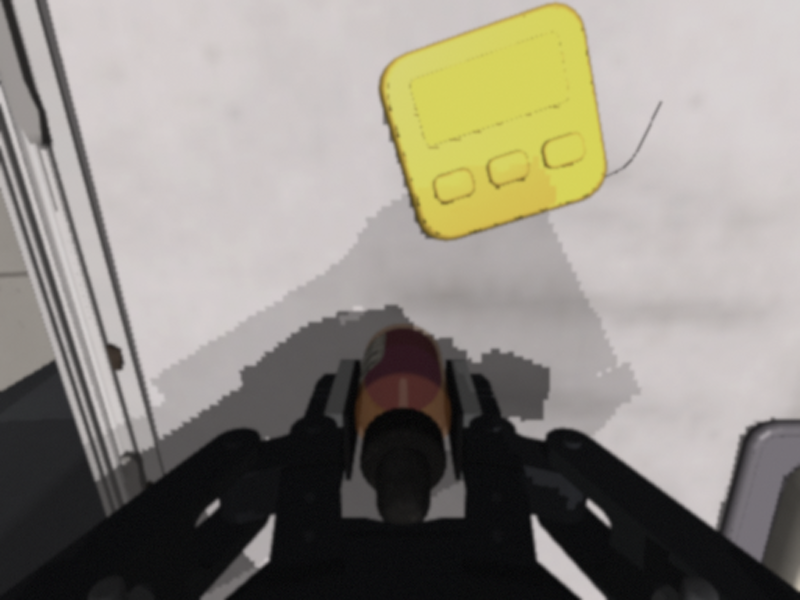

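The bottle is gripped by its upper body and the bulb is clear of the palm. Lifting gently.

move_arm --rows '[{"tx":0,"ty":0,"tz":-0.01,"ax":0.1,"ay":-0.1,"az":0,"jaw":255},{"tx":0,"ty":0,"tz":-0.02,"ax":0,"ay":0,"az":0,"jaw":255},{"tx":0,"ty":0,"tz":-0.03,"ax":0,"ay":0,"az":0,"jaw":255},{"tx":-0.01,"ty":0.005,"tz":-0.02,"ax":0,"ay":0,"az":0,"jaw":255},{"tx":-0.02,"ty":0.016,"tz":0,"ax":0,"ay":0,"az":0,"jaw":255},{"tx":-0.03,"ty":0.024,"tz":0,"ax":0,"ay":0,"az":0,"jaw":255},{"tx":-0.03,"ty":0.024,"tz":0,"ax":0,"ay":0,"az":0,"jaw":255},{"tx":-0.03,"ty":0.024,"tz":0,"ax":0,"ay":0,"az":0,"jaw":255},{"tx":-0.025,"ty":0.02,"tz":0,"ax":0,"ay":0,"az":0,"jaw":255},{"tx":-0.015,"ty":0.01,"tz":0,"ax":0,"ay":0,"az":0,"jaw":255},{"tx":0,"ty":0,"tz":0,"ax":0,"ay":0,"az":0,"jaw":255},{"tx":0,"ty":0,"tz":0,"ax":0,"ay":0,"az":0,"jaw":255}]'

```text
time: 33.7
tool_pos: [0.5663, 0.1431, 0.0901]
tool_rot: [0.002, 0.725, 0.689, 0.004]
contact_force: [-0.6, 0.2, -0.8]
gripper_width: 0.349
```

```bash
python3 - <<'E'
from h import *
from plant import manip
f=snap("wrist","w34");s=manip.state();tilt(s);print(s["tool_pos"],s["gripper_width"]);go(s,.622,.062,.08)
E
```

```text
level ax ay deg [ 0.52 -0.1 ]
[0.56622847 0.14330143 0.09014019] 0.3540030522206596
shift tool mm [-78.4  59.7  10.5] tilt z [ 0.009  0.001 -1.   ]
tool y yaw deg -2.9
```

View pics/w34.png

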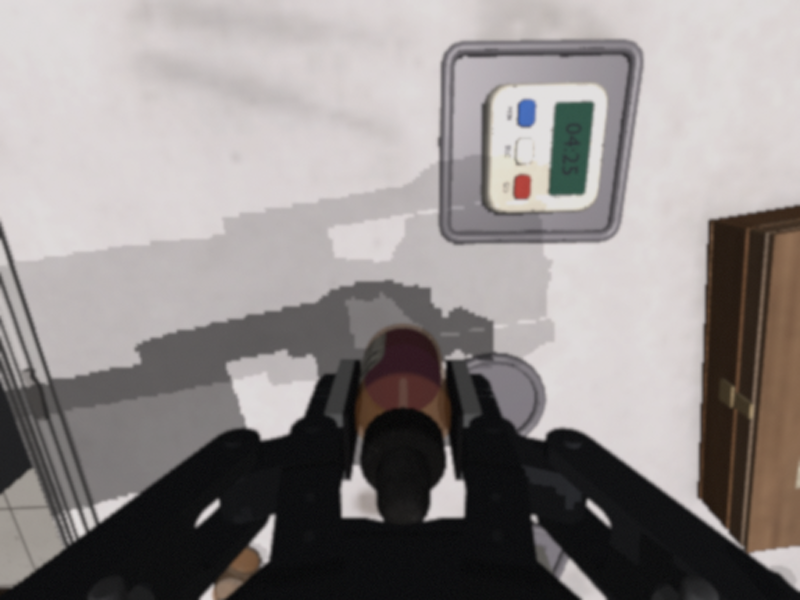

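move_arm --rows '[{"tx":-0.015,"ty":0.01,"tz":0,"ax":0.5,"ay":-0.1,"az":0,"jaw":255},{"tx":-0.025,"ty":0.015,"tz":0,"ax":0,"ay":0,"az":0,"jaw":255},{"tx":-0.03,"ty":0.015,"tz":0,"ax":0,"ay":0,"az":0,"jaw":255},{"tx":-0.03,"ty":0.01,"tz":0,"ax":0,"ay":0,"az":0,"jaw":255},{"tx":-0.03,"ty":0.005,"tz":0,"ax":0,"ay":0,"az":0,"jaw":255},{"tx":-0.015,"ty":0,"tz":0,"ax":0,"ay":0,"az":0,"jaw":255},{"tx":0,"ty":0,"tz":0,"ax":0,"ay":0,"az":0,"jaw":255},{"tx":0,"ty":0,"tz":0,"ax":0,"ay":0,"az":0,"jaw":255}]'

```text
time: 34.55
tool_pos: [0.6156, -0.0053, 0.0907]
tool_rot: [-0.001, 0.721, 0.693, -0.0]
contact_force: [-0.1, 0.9, -0.3]
gripper_width: 0.354
```

```bash
python3 - <<'E'
from h import *
from plant import manip
f=snap("wrist","w35");s=manip.state();tilt(s);print(s["tool_pos"],s["gripper_width"]);go(s,.623,.062,.08)
E
```

```text
level ax ay deg [-0.08 -0.02]
[ 0.61552652 -0.00500896  0.09068795] 0.35094310630750514
shift tool mm [67.2  4.9 10.7] tilt z [-0.001  0.    -1.   ]
tool y yaw deg -2.2
```

View pics/w35.png

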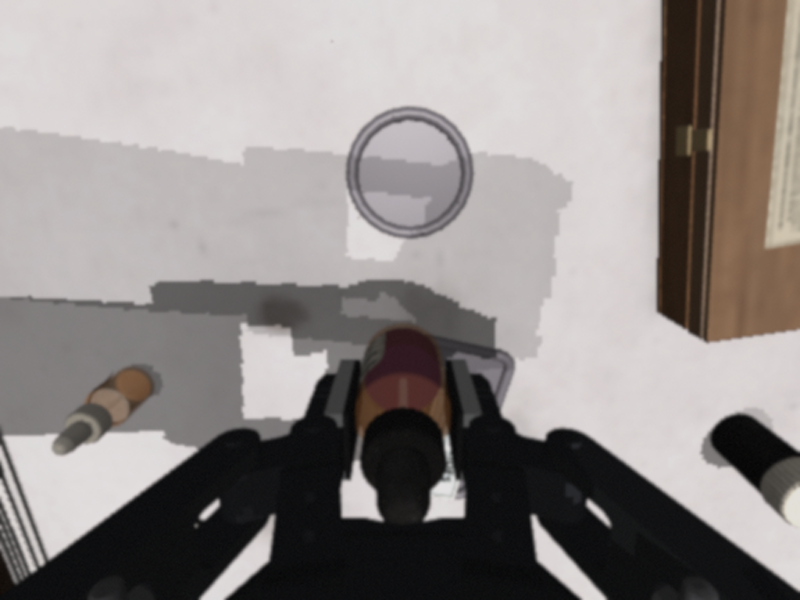

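```bash
python3 - <<'E'
from h import *
from plant import manip
f=pickle.load(open("w35.pkl","rb"))
P=lambda u,v,z=.004:bp(f,u/1.5625,v/1.5625,z).round(4)
for q in((347,172),(473,172),(410,107),(410,238)): print(P(*q))
E
```

```text
[0.5879 0.0641 0.004 ]
[0.6589 0.0613 0.004 ]
[0.6246 0.0965 0.004 ]
[0.6221 0.0251 0.004 ]
```

move_arm --rows '[{"tx":0.015,"ty":0.002,"tz":0,"ax":0,"ay":0,"az":0,"jaw":255},{"tx":0.025,"ty":0.003,"tz":0,"ax":0,"ay":0,"az":0,"jaw":255},{"tx":0.02,"ty":0,"tz":0,"ax":0,"ay":0,"az":0,"jaw":255},{"tx":0,"ty":0,"tz":0,"ax":0,"ay":0,"az":0,"jaw":255},{"tx":0,"ty":0,"tz":0,"ax":0,"ay":0,"az":0,"jaw":255}]'

```text
time: 35.1
tool_pos: [0.6219, 0.0656, 0.0907]
tool_rot: [-0.002, 0.718, 0.696, 0.0]
contact_force: [0.4, -0.5, -0.4]
gripper_width: 0.355
```

```bash
python3 - <<'E'
from h import *
from plant import manip
s=manip.state();tilt(s);print(s["tool_pos"],s["gripper_width"]);go(s,.623,.062,.03)
E
```

```text
level ax ay deg [-0.1  -0.16]
[0.62194846 0.06555004 0.09071992] 0.35484786583833405
shift tool mm [-3.7  1.3 60.7] tilt z [-0.002  0.003 -1.   ]
tool y yaw deg -1.8
```

move_arm --rows '[{"tx":-0.004,"ty":0.001,"tz":0.01,"ax":-0.1,"ay":-0.2,"az":0,"jaw":255},{"tx":0,"ty":0,"tz":0.02,"ax":0,"ay":0,"az":0,"jaw":255},{"tx":0,"ty":0,"tz":0.02,"ax":0,"ay":0,"az":0,"jaw":255},{"tx":0,"ty":0,"tz":0.01,"ax":0,"ay":0,"az":0,"jaw":255},{"tx":0,"ty":0,"tz":0,"ax":0,"ay":0,"az":0,"jaw":255},{"tx":0,"ty":0,"tz":0,"ax":0,"ay":0,"az":0,"jaw":255}]'

```text
time: 35.7
tool_pos: [0.6226, 0.0596, 0.0272]
tool_rot: [0.001, 0.719, 0.696, -0.001]
contact_force: [0.1, 0.6, -0.5]
gripper_width: 0.353
```

```bash
python3 - <<'E'
from h import *
from plant import manip
f=snap("wrist","w36");s=manip.state();tilt(s);print(s["tool_pos"],s["gripper_width"]);go(s,.6234,.062,.0)
E
```

```text
level ax ay deg [0.03 0.13]
[0.62260417 0.05963221 0.02725759] 0.3573553403743041
shift tool mm [ 2.5  0.7 27.3] tilt z [ 0.    -0.002 -1.   ]
tool y yaw deg -1.9
```

View pics/w36.png

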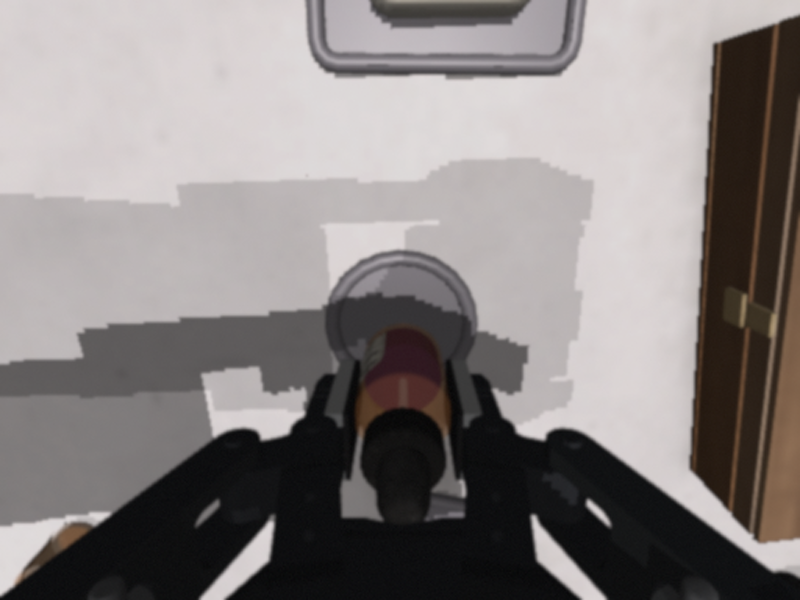

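move_arm --rows '[{"tx":0.002,"ty":0.001,"tz":0.005,"ax":0,"ay":0.1,"az":0,"jaw":255},{"tx":0,"ty":0,"tz":0.008,"ax":0,"ay":0,"az":0,"jaw":255},{"tx":0,"ty":0,"tz":0.005,"ax":0,"ay":0,"az":0,"jaw":255},{"tx":0,"ty":0,"tz":0,"ax":0,"ay":0,"az":0,"jaw":255},{"tx":0,"ty":0,"tz":0,"ax":0,"ay":0,"az":0,"jaw":255}]'

```text
time: 36.25
tool_pos: [0.6259, 0.0616, 0.0105]
tool_rot: [0.002, 0.719, 0.695, 0.002]
contact_force: [0.0, 0.4, 0.9]
gripper_width: 0.355
```

```bash
python3 - <<'E'
from h import *
from plant import manip
s=manip.state();tilt(s);print(s["tool_pos"],s["contact_force"]);go(s,.6234,.062,.0)
E
```

```text
level ax ay deg [0.3  0.02]
[0.62588027 0.06156969 0.01046595] [0.02886703 0.38201594 0.90565178]
shift tool mm [ 0.4 -2.5 10.5] tilt z [ 0.005 -0.001 -1.   ]
tool y yaw deg -1.9
```

move_arm --rows '[{"tx":0,"ty":-0.002,"tz":0.004,"ax":0.3,"ay":0,"az":0,"jaw":255},{"tx":0,"ty":0,"tz":0.004,"ax":0,"ay":0,"az":0,"jaw":255},{"tx":0,"ty":0,"tz":0,"ax":0,"ay":0,"az":0,"jaw":255},{"tx":0,"ty":0,"tz":0,"ax":0,"ay":0,"az":0,"jaw":255}]'

```text
time: 36.65
tool_pos: [0.6239, 0.0617, 0.0021]
tool_rot: [0.0, 0.719, 0.696, -0.0]
contact_force: [-0.2, 0.2, -1.6]
gripper_width: 0.356
```

```bash
python3 - <<'E'
from h import *
from plant import manip
s=manip.state();tilt(s);print(s["tool_pos"],s["contact_force"]);go(s,.6234,.062,.0)
E
```

```text
level ax ay deg [0.   0.03]
[0.62393561 0.06169613 0.00210666] [-0.18505955  0.16547376 -1.55004928]
shift tool mm [ 0.3 -0.5  2.1] tilt z [ 0. -0. -1.]
tool y yaw deg -1.9
```

Two more millimetres in small steps, watching the force.

move_arm --rows '[{"tx":0,"ty":0,"tz":0.0015,"ax":0,"ay":0,"az":0,"jaw":255},{"tx":0,"ty":0,"tz":0,"ax":0,"ay":0,"az":0,"jaw":255},{"tx":0,"ty":0,"tz":0,"ax":0,"ay":0,"az":0,"jaw":255}]'

```text
time: 36.95
tool_pos: [0.6241, 0.0617, 0.0006]
tool_rot: [0.0, 0.719, 0.696, -0.0]
contact_force: [0.6, -0.1, 0.2]
gripper_width: 0.359
```

move_arm --rows '[{"tx":0,"ty":0,"tz":0.001,"ax":0,"ay":0,"az":0,"jaw":255},{"tx":0,"ty":0,"tz":0,"ax":0,"ay":0,"az":0,"jaw":255},{"tx":0,"ty":0,"tz":0,"ax":0,"ay":0,"az":0,"jaw":255}]'

```text
time: 37.25
tool_pos: [0.6243, 0.0617, -0.0002]
tool_rot: [0.0, 0.719, 0.695, 0.0]
contact_force: [-0.7, 0.3, -0.9]
gripper_width: 0.352
```

move_arm --rows '[{"tx":0,"ty":0,"tz":0,"ax":0,"ay":0,"az":0,"jaw":150},{"tx":0,"ty":0,"tz":0,"ax":0,"ay":0,"az":0,"jaw":110},{"tx":0,"ty":0,"tz":0,"ax":0,"ay":0,"az":0,"jaw":60},{"tx":0,"ty":0,"tz":0,"ax":0,"ay":0,"az":0,"jaw":0},{"tx":0,"ty":0,"tz":0,"ax":0,"ay":0,"az":0,"jaw":0},{"tx":0,"ty":0,"tz":0,"ax":0,"ay":0,"az":0,"jaw":0}]'

```text
time: 37.85
tool_pos: [0.6248, 0.0617, 0.0004]
tool_rot: [0.001, 0.719, 0.695, 0.001]
contact_force: [0.6, -0.9, -0.2]
gripper_width: 1.003
```

```bash
python3 - <<'E'
from h import *
from plant import manip
f=snap("wrist","w37");s=manip.state();tilt(s);print(s["tool_pos"],s["contact_force"],s["gripper_width"])
E
```

```text
level ax ay deg [0.11 0.02]
[6.24829085e-01 6.16281378e-02 4.56384039e-04] [0.20356041 0.61025815 0.04769581] 0.9976071054520035
```

View pics/w37.png

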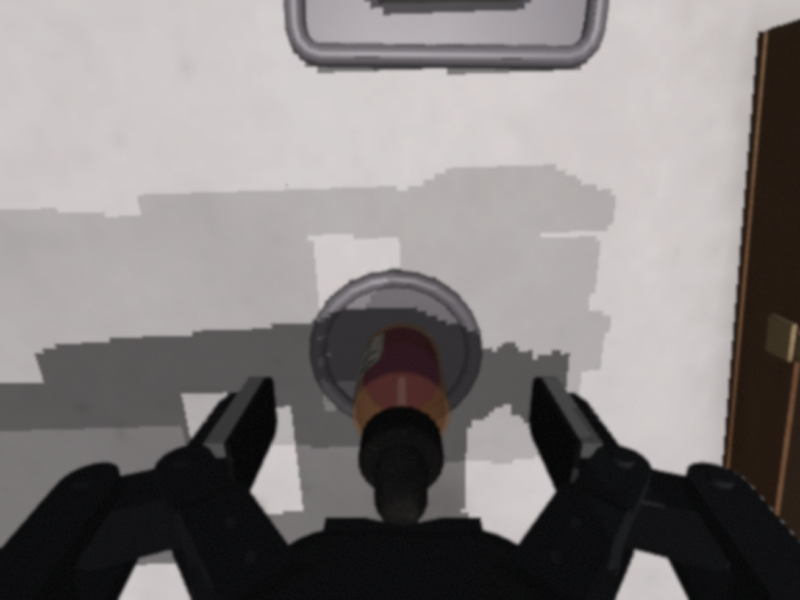

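move_arm --rows '[{"tx":0,"ty":0,"tz":-0.01,"ax":0,"ay":0,"az":0,"jaw":0},{"tx":0,"ty":0,"tz":-0.02,"ax":0,"ay":0,"az":0,"jaw":0},{"tx":0,"ty":0,"tz":-0.03,"ax":0,"ay":0,"az":0,"jaw":0},{"tx":0,"ty":0,"tz":-0.03,"ax":0,"ay":0,"az":0,"jaw":0},{"tx":0,"ty":0,"tz":-0.03,"ax":0,"ay":0,"az":0,"jaw":0},{"tx":-0.02,"ty":0,"tz":-0.03,"ax":0,"ay":0,"az":0,"jaw":0},{"tx":-0.04,"ty":0,"tz":-0.02,"ax":0,"ay":0,"az":0,"jaw":0},{"tx":-0.02,"ty":0,"tz":0,"ax":0,"ay":0,"az":0,"jaw":0},{"tx":0,"ty":0,"tz":0,"ax":0,"ay":0,"az":0,"jaw":0},{"tx":0,"ty":0,"tz":0,"ax":0,"ay":0,"az":0,"jaw":0}]'

```text
time: 38.9
tool_pos: [0.6224, -0.02, 0.1849]
tool_rot: [0.003, 0.718, 0.696, 0.002]
contact_force: [0.3, -0.6, 0.9]
gripper_width: 0.998
```

```bash
python3 - <<'E'
from h import *
from plant import manip
f=snap("wrist","w38");h=snap("scene","sc38");g=snap("side","s38")
crop(h,140,130,350,290,"pics/fin.png",3.75)
crop(g,230,150,350,270,"pics/fin2.png",5)
E
```

```text
pics/fin.png orig= (140,130)+px/3.750
pics/fin2.png orig= (230,150)+px/5.000
```

View pics/w38.png

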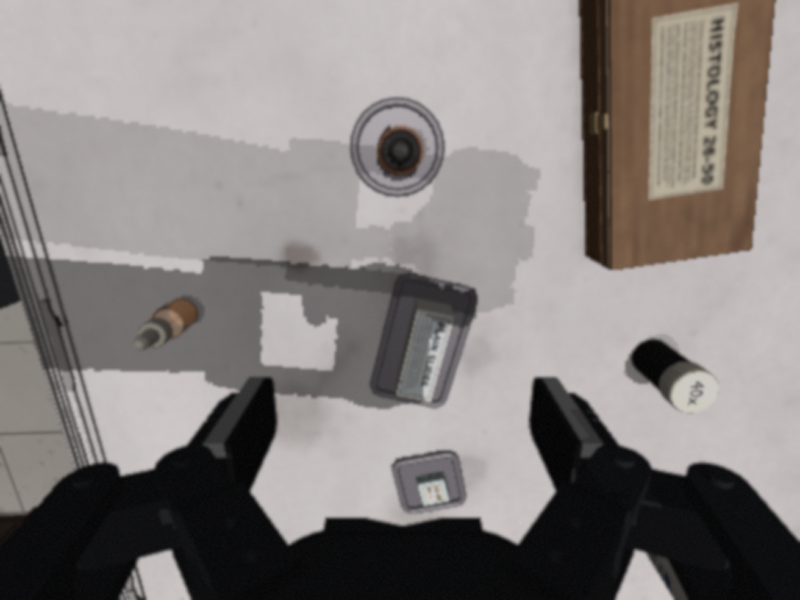

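View pics/fin.png

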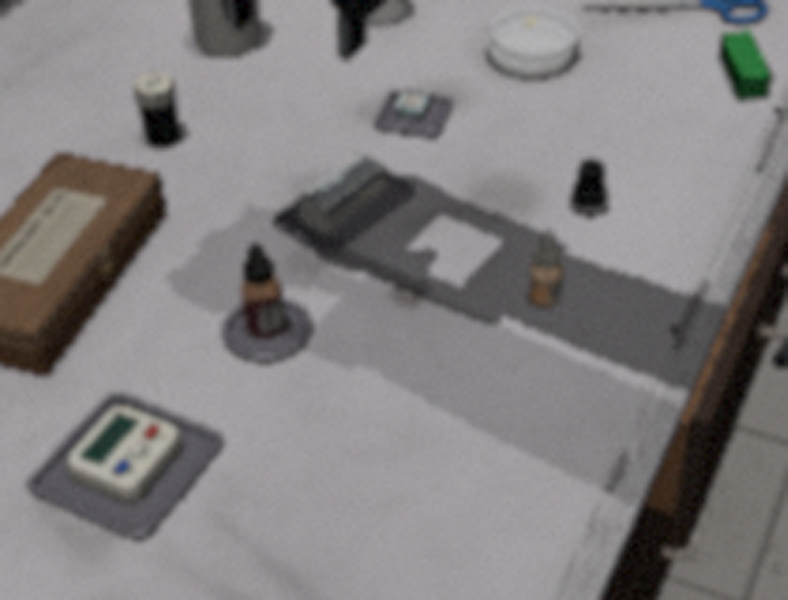

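View pics/fin2.png

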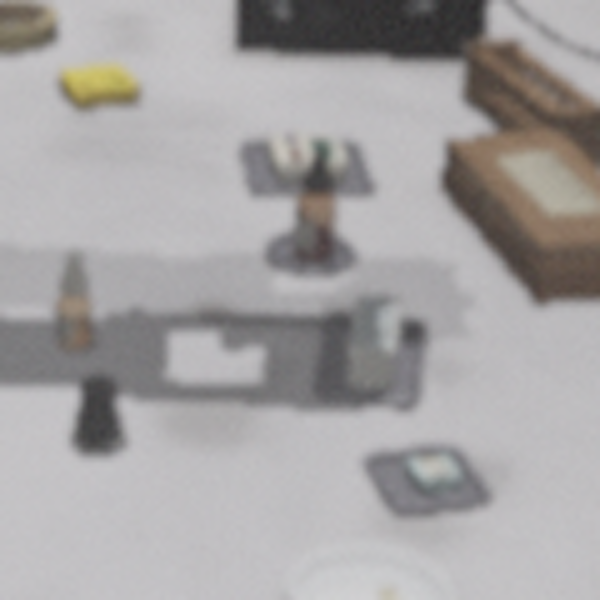

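All four parts are in their trays, upright. The short bottle at (545,270) and the eyepiece at (591,187) still stand in place in the final scene crop. Handing in.

```bash
python3 -c "
from plant import manip
print(manip.state()['time']);print(manip.job_done())"
```

```text
39.05
the job is handed in; nothing more can be done
None
```

I put the slide pack, the coverslip box, the timer and the tall (dark brown) dropper bottle in their trays, in that order, and handed the job in at 39 s of the 109 s allowed.

**Final check:** The last wrist, scene and side pictures show each part upright and inside its rim. The bottle stands nearly central in the round tray. The short bottle, the eyepiece and the green and yellow look-alikes are where they started. None of my force readings went above about 2 N.

**What failed or disagreed:**
- **First grasp missed:** On the slide pack, the jaws shut just above the carton without moving it. The camera pictures put the fingers about 25 mm higher than the reported tool position implied. I allowed for that offset from then on, and every later grasp held.
- **Releases above the floor:** The pack, the coverslip box and the timer were let go up to about 2 mm above the tray floor. The pictures taken after each release show them lying flat.

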